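# Close the ink tins and scrape down the ink slab

## Task

Close down the inking table: first put each ink tin's own lid on, seated and level, so no dirt gets into the ink. Then, with the scraper block and never with the fingers, wipe every dried ink chip off the slab into the catch trough along its open edge, and stand the scraper back upright in its rest. Leave the bottle, the jar and the palette knife where they are.

Things in the scene. Friction and masses are not known exactly. Their poses are not given: they have to be found in the camera images.
- slab: Ink slab, fixed, marble: 210 mm (its x) by 250 mm (its y) and 40 mm high, origin at the centre of its underside, z up. Aluminium lips 8 mm wide stand 12 mm above the stone along its +x, -x and +y edges, so the free top is x -97 to 97 mm and y -125 to 117 mm; the -y edge is open. Joined to that edge is the catch trough.
- trough (a point): Centre of the floor of the catch trough: an open aluminium tray along the slab's open (-y) edge, inside 198 mm (slab x) by 78 mm (slab y -125 to -203 mm), its floor 4 mm and its walls 30 mm above the table, so that what is pushed off the slab's open edge falls into it. Axes as the slab's.
- rest: Scraper rest, fixed: a grey shallow tray on the table, 114 mm (its x) by 60 mm (its y), origin at the centre of its underside, floor 4 mm thick, rims 10 mm high, inside 102 by 48 mm.
- scraper: Wooden scraper block, loose, about 0.2 kg. Origin: centre of its underside, z up. Block 90 mm (its x) by 36 mm (its y) by 28 mm high; on it a handle ridge 60 mm (x) by 22 mm (y), from z 28 to 70 mm, to be gripped across its 22 mm from above. At the start it stands in the rest, its x along the rest's x. Either way round is the same.
- big_tin: Largest ink tin, loose, open at the top, standing on the table: a plain round aluminium tin with a paper band and dark ink inside, 88 mm outer diameter, 64 mm high, 4 mm wall, about 800 g. Origin: centre of its underside, z up.
- big_tin_rim (a point): Centre of the mouth of the largest tin at rim height (64 mm above the tin's underside).
- big_lid: Loose steel lid of the largest tin. Origin: centre of its plug's underside, z up. From below: round plug 75 mm wide, 8 mm deep (3 mm chamfer); flange 96 mm wide, z 8 to 13 mm; upright round black knob 24 mm wide, z 13 to 47 mm. Starts flat on the table, on its plug. Seated: plug in the tin (2.5 mm play all round), flange flat on the rim, origin 8 mm below the rim.
- mid_tin: Middle-sized ink tin, loose, open at the top, standing on the table: a plain round aluminium tin with a paper band and dark ink inside, 70 mm outer diameter, 56 mm high, 4 mm wall, about 500 g. Origin: centre of its underside, z up.
- mid_tin_rim (a point): Centre of the mouth of the middle-sized tin at rim height (56 mm above the tin's underside).
- mid_lid: Loose steel lid of the middle-sized tin. Origin: centre of its plug's underside, z up. From below: round plug 57 mm wide, 8 mm deep (3 mm chamfer); flange 78 mm wide, z 8 to 13 mm; upright round black knob 24 mm wide, z 13 to 47 mm. Starts flat on the table, on its plug. Seated: plug in the tin (2.5 mm play all round), flange flat on the rim, origin 8 mm below the rim.
- small_tin: Smallest ink tin, loose, open at the top, standing on the table: a plain round aluminium tin with a paper band and dark ink inside, 52 mm outer diameter, 48 mm high, 4 mm wall, about 300 g. Origin: centre of its underside, z up.
- small_tin_rim (a point): Centre of the mouth of the smallest tin at rim height (48 mm above the tin's underside).
- small_lid: Loose steel lid of the smallest tin. Origin: centre of its plug's underside, z up. From below: round plug 39 mm wide, 8 mm deep (3 mm chamfer); flange 60 mm wide, z 8 to 13 mm; upright round black knob 24 mm wide, z 13 to 47 mm. Starts flat on the table, on its plug. Seated: plug in the tin (2.5 mm play all round), flange flat on the rim, origin 8 mm below the rim.
- chip1: Dried ink crust, a loose black flat chip 34 x 24 x 10 mm, about 12 g, lying on the slab; origin at the centre of its underside. May be absent.
- chip2: Dried ink crust, a loose black flat chip 28 x 26 x 11 mm, about 12 g, lying on the slab; origin at the centre of its underside. May be absent.
- chip3: Dried ink crust, a loose black flat chip 32 x 22 x 9 mm, about 12 g, lying on the slab; origin at the centre of its underside. May be absent.
- chip4: Dried ink crust, a loose black flat chip 36 x 22 x 10 mm, about 12 g, lying on the slab; origin at the centre of its underside. May be absent.
- chip5: Dried ink crust, a loose black flat chip 26 x 24 x 12 mm, about 12 g, lying on the slab; origin at the centre of its underside. May be absent.
- chip6: Dried ink crust, a loose black flat chip 32 x 26 x 9 mm, about 12 g, lying on the slab; origin at the centre of its underside. May be absent.
- chip7: Dried ink crust, a loose black flat chip 30 x 24 x 11 mm, about 12 g, lying on the slab; origin at the centre of its underside. May be absent.
- chip8: Dried ink crust, a loose black flat chip 34 x 22 x 9 mm, about 12 g, lying on the slab; origin at the centre of its underside. May be absent.
- bottle: Bystander: white plastic bottle, 60 mm in diameter, 110 mm high, upright on the table beyond the work; origin under its centre.
- jar: Bystander: amber glass jar, 64 mm in diameter, 80 mm high, upright at the far left; origin under its centre.
- knife: Bystander: palette knife lying on the table beyond the slab, about 250 mm long, origin under it.

How it is judged (in metres and radians):
On the way, in this order (a step that is already met when the one before it is completed fails the run):
1. all three tins have their own lids on, seated and level (horizontal distance between big_lid and big_tin_rim below 0.005 m and z of big_lid in the frame of big_tin_rim between -0.0105 and -0.0055 m and angle between the z axis of big_lid and the z axis of big_tin_rim, either way round below 0.05 rad and horizontal distance between mid_lid and mid_tin_rim below 0.005 m and z of mid_lid in the frame of mid_tin_rim between -0.0105 and -0.0055 m and angle between the z axis of mid_lid and the z axis of mid_tin_rim, either way round below 0.05 rad and horizontal distance between small_lid and small_tin_rim below 0.005 m and z of small_lid in the frame of small_tin_rim between -0.0105 and -0.0055 m and angle between the z axis of small_lid and the z axis of small_tin_rim, either way round below 0.05 rad), for 0.3 s.
2. every chip lies in the catch trough (y of chip1 in the frame of slab between -0.209 and -0.118 m and x of chip1 in the frame of slab between -0.105 and 0.105 m and z of each of chip1, chip2, chip3, chip4, chip5, chip6, chip7, chip8 in the frame of slab below 0.035 m and y of chip2 in the frame of slab between -0.209 and -0.118 m and x of chip2 in the frame of slab between -0.105 and 0.105 m and y of chip3 in the frame of slab between -0.209 and -0.118 m and x of chip3 in the frame of slab between -0.105 and 0.105 m and y of chip4 in the frame of slab between -0.209 and -0.118 m and x of chip4 in the frame of slab between -0.105 and 0.105 m and y of chip5 in the frame of slab between -0.209 and -0.118 m and x of chip5 in the frame of slab between -0.105 and 0.105 m and y of chip6 in the frame of slab between -0.209 and -0.118 m and x of chip6 in the frame of slab between -0.105 and 0.105 m and y of chip7 in the frame of slab between -0.209 and -0.118 m and x of chip7 in the frame of slab between -0.105 and 0.105 m and y of chip8 in the frame of slab between -0.209 and -0.118 m and x of chip8 in the frame of slab between -0.105 and 0.105 m), for 0.3 s.
At the end, for the whole second after the job is handed in: Each lid on its own tin: centred within 5 mm, origin 5.5 to 10.5 mm below the rim, level within 0.05 rad; tins upright within 0.06 rad; all chips in the trough; scraper upright on the floor of its rest, within 11 mm of its centre and 0.2 rad of its length; all at rest (all of step 1 and all of step 2 and horizontal distance between scraper and rest below 0.011 m and z of scraper in the frame of rest below 0.007 m and angle between scraper's own z axis and vertical below 0.05 rad and angle between the x axis of scraper and the x axis of rest, either way round below 0.2 rad and angle between each of big_tin, mid_tin, small_tin's own z axis and vertical below 0.06 rad and linear speed of each of big_tin, mid_tin, small_tin, big_lid, mid_lid, small_lid, scraper below 0.03 m/s); the robot touches nothing.
It fails at once if the gripper or arm touches a chip (contact force between any of the fingers, the arm and chip1 above 0.3 N or contact force between any of the fingers, the arm and chip2 above 0.3 N or contact force between any of the fingers, the arm and chip3 above 0.3 N or contact force between any of the fingers, the arm and chip4 above 0.3 N or contact force between any of the fingers, the arm and chip5 above 0.3 N or contact force between any of the fingers, the arm and chip6 above 0.3 N or contact force between any of the fingers, the arm and chip7 above 0.3 N or contact force between any of the fingers, the arm and chip8 above 0.3 N).
It fails at once if the bottle, jar or palette knife is moved by more than 30 mm (distance of any of bottle, jar, knife from where it was at the start of the episode above 0.03 m).
Of chip1, chip2, chip3, chip4, chip5, chip6, chip7, chip8 only 4 to 8 are there at a start; the rules pass over those that are not, and their reading is None.
At some moment in a run one of big_tin, mid_tin, small_tin, big_lid, mid_lid, small_lid, scraper may be knocked a few centimetres aside while the robot is not near it.
Once in a run the grip may slacken for a moment while it holds something.
It also fails if it takes over 208 s, if anything falls off the work surface, if the arm or the gripper's body presses on something with over 40 N, if the wrist force passes 120 N, or if a joint passes its speed limit or range.

## Robot

A 6-joint arm with a two-finger parallel gripper is mounted at the origin on the work surface. World frame = base frame: x ahead of the robot, y to its left, z up, the work surface at z = 0. Lengths are in mm, angles in rad, forces in N, time in s.
With the tool pointing down it reaches from about 350 to 775 mm from the base axis. Payload 7.3 kg.
Tool frame: the origin (TCP) lies on the mounting face of the last link; the fingertips stand 178 mm ahead of it and the grasp point (between the pads) lies 159 mm ahead of it; z points along the fingers, y is the line along which they close (so a half turn about z gives the same grasp; the last joint's range is limited). The gripper opens to 92 mm and grips with 3 to 60 N. Pads are 19 mm wide; open, the fingers measure 130 mm over their backs; the gripper's body (75 mm by 190 mm) begins 47 mm behind the grasp point.
Start: joints at [1.149, 0.342, 1.524, -0, 1.275, -0.146], TCP at [142.944, 505.168, 404.741] pointing down, gripper open.
Joint ranges: [-2.53, 2.53], [-0.77, 2.02], [0.04, 2.7], [-1, 4.14], [0.28, 2.66], [-3.11, 3.11]. Speed limits (rad/s): [2.57, 2.57, 3.14, 3.14, 3.14, 3.14].

## Interface

Orientations are given as [roll, pitch, yaw] about the fixed x, y, z axes, in that order (R = Rz(yaw) Ry(pitch) Rx(roll)).
In Python, from plant import bot gives the robot as it stands.
- The arm moves only by the tool shift_gripper, called after "Call:" in YAML: its name, and indented under it one key for each argument. Schema: {"type":"object","properties":{"deltas":{"type":"array","items":{"type":"array","items":{"type":"array","items":{"type":"number"},"minItems":5,"maxItems":5},"minItems":1,"maxItems":5},"minItems":1,"maxItems":1},"only":{"type":"string"},"quiet":{"type":"boolean"},"lines":{"type":"string"}},"required":["deltas"],"additionalProperties":false}. deltas is a list that holds a single list of rows (three levels of brackets), with 1 to 5 rows, each of 5 numbers: the finger opening in mm, then dx, dy, dz in mm, then a turn about the tool's z in rad; each row is the pose to reach, as a shift and turn from the pose commanded when the call began, along the tool's axes at that moment; what a row does not reach only later rows make up. A row lasts 1/8 s, in which the tool goes at most 62.5 mm and 0.188 rad, less where a joint would pass 70% of its speed; a pose out of reach is approached as far as the arm can. The fingers move at their own pace and stop on an object; the grip force is fixed at half the most. Time passes only in rows, so rows that do not move let the fingers close. The tool returns the time, the measured TCP pose, the force, the opening and the grip force at its end. only (a regular expression) keeps the lines of the reply that match it, lines (a string "A,B") keeps lines A to B, and quiet returns only ok. Input that does not fit is refused with a message, and nothing moves.
- bot.get_obs(): the state, without advancing time (a new reading comes with each control period).
- bot.capture(name): name is "scene" or "side" or "wrist"; returns a dict with "color" (400x640x3 uint8, red, green, blue), "K" (3x3 intrinsics, pixels), "k1" (the pictures are not rectified: a ray, as slopes to the right and down, at radius r is drawn at 1 + k1 r^2 times it, then the intrinsics apply), "R" (3x3) and "t" (3): a world point X has camera coordinates R X + t. Camera axes: x right, y down, z forward; pixel columns grow to the right and rows downward; lengths in mm; the calibration is good to about 2 mm. A picture is of the moment at which its call begins. There is no depth.
- bot.close_job(): hands the job in; it is judged then, once.
The state is a dict: "time": time; "joint_positions": joint angles; "dq": joint speeds; "tau": joint torques, N m; "tool_pos": TCP position; "tcp_rot": TCP orientation; "contact_force": force on the tool from outside, world axes, zero at the start; "moment": the same for the moment, N m; "grip_width": finger opening in mm; "finger_force": force on a finger pad.
Only numpy, scipy, OpenCV 4.12 (cv2) and the standard library are available. Lean on these libraries where they do the work, as an engineer would, in place of code of your own. Each camera call takes 0.05 s, during which the arm holds its last target. There are 200 camera calls.

## Working session

There is one attempt and no reset: what is moved stays moved. The work goes in short steps, Python scripts to look and compute and a tool call to move; the robot and the scene stay as the last step left them, time stands still between calls to the robot, and variables do not carry over. Pictures are saved under pics/ and viewed, at most 14 in all, crops included, and the job is handed in when it is done.

```bash
ls; mkdir -p pics; python3 - <<'E'
from plant import bot
import cv2
o=bot.get_obs(); print(o)
for n in("scene","side"):
    c=bot.capture(n); cv2.imwrite(f"pics/{n}0.png",c["color"][:,:,::-1]); print(n,c["K"],c["k1"],c["R"],c["t"])
E
```

```text
pics
plant.py
{'time': 0.0, 'joint_positions': array([ 1.14899616e+00,  3.42707820e-01,  1.52503427e+00, -2.84867487e-05,
        1.27540956e+00, -1.46018536e-01]), 'dq': array([-0.00069404, -0.00078592,  0.00080263,  0.00039985, -0.00067678,
        0.00021334]), 'tau': array([ 2.41688707e-03, -4.31233513e+01, -2.44228506e+01,  7.21831759e-02,
        5.55352808e-02, -1.23330374e-04]), 'tool_pos': array([142.88863507, 505.03016323, 404.04646995]), 'tcp_rot': array([-3.14004628e+00, -1.99884522e-04,  2.86581918e+00]), 'contact_force': array([0.14227575, 0.17302815, 0.2006293 ]), 'moment': array([ 0.06463116, -0.00288575, -0.02359395]), 'finger_force': 0.0, 'grip_width': 91.77063771655894}
scene [[416.88306452   0.         317.64641982]
 [  0.         416.88306452 203.05313062]
 [  0.           0.           1.        ]] -0.09312603933895841 [[-0.76009395  0.64977984 -0.00658455]
 [ 0.55808141  0.64757004 -0.51884312]
 [-0.33286984 -0.39804423 -0.85484412]] [ 467.69761022 -273.31523874 1376.44414155]
side [[440.71761013   0.         316.01499224]
 [  0.         440.71761013 200.96566744]
 [  0.           0.           1.        ]] 0.0015310358007695475 [[ 0.99741272 -0.06928897  0.01915471]
 [-0.03303779 -0.67846051 -0.73389361]
 [ 0.06384645  0.731362   -0.6789943 ]] [-599.97119235   56.4439836  1068.89926297]
```

View pics/scene0.png

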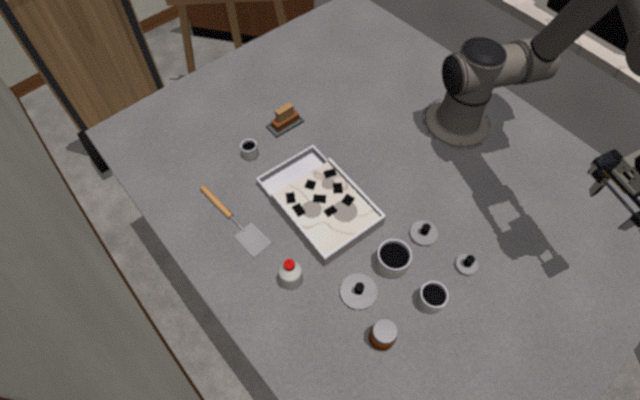

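View pics/side0.png

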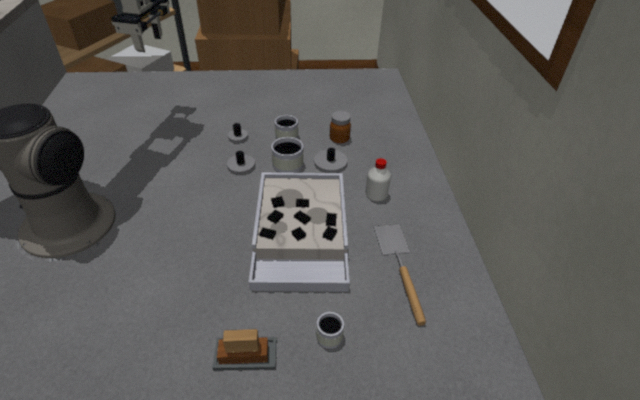

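The scene view shows the tins at (394,252), (434,292) and (249,145), with their lids at (358,290), (425,232) and (467,264). There are 8 chips on the slab, and the scraper is at (285,115). I'll triangulate these coarsely now and refine with the wrist camera.

```bash
cat > h.py <<'E'
import numpy as np, cv2
from plant import bot
def dist(c): return np.array([c["k1"],0,0,0,0.])
def rays(c,px):
    p=np.asarray(px,float).reshape(-1,1,2)
    u=cv2.undistortPointsIter(p,c["K"],dist(c),None,None,(3,50,1e-9)).reshape(-1,2)
    d=np.c_[u,np.ones(len(u))]@c["R"]
    return -c["R"].T@c["t"], d/np.linalg.norm(d,axis=1)[:,None]
def plane(c,px,z):
    o,d=rays(c,px); return o+d*((z-o[2])/d[:,2])[:,None]
def tri(obs):
    A=np.zeros((3,3));b=np.zeros(3);L=[]
    for c,p in obs:
        o,d=rays(c,p);M=np.eye(3)-np.outer(d[0],d[0]);A+=M;b+=M@o;L.append((M,o))
    x=np.linalg.solve(A,b); return x,max(np.linalg.norm(M@(x-o)) for M,o in L)
def proj(c,X):
    return cv2.projectPoints(np.asarray(X,float).reshape(-1,1,3),cv2.Rodrigues(c["R"])[0],np.asarray(c["t"],float),c["K"],dist(c))[0].reshape(-1,2)
def save(n,c,box=None,s=1):
    i=c["color"][:,:,::-1]
    if box: i=i[box[1]:box[3],box[0]:box[2]]
    cv2.imwrite(f"pics/{n}.png",cv2.resize(i,None,fx=s,fy=s,interpolation=cv2.INTER_CUBIC))
from scipy.spatial.transform import Rotation as Ro
def tool():
    o=bot.get_obs(); return o["tool_pos"],Ro.from_euler("xyz",o["tcp_rot"]).as_matrix(),o
def shiftto(xy,z,yaw=None):
    """tool-axes shift from measured pose to TCP at xy,z ; turn so that the tool's closing (y) axis lies at world angle yaw"""
    p,R,o=tool(); s=R.T@(np.array([*xy,z])-p)
    a=0
    if yaw is not None:
        cur=np.arctan2(R[1,1],R[0,1]); a=-(((yaw-cur)+np.pi/2)%np.pi-np.pi/2)
    return np.round(s,1),round(a,3)
E
python3 - <<'E'
from h import *
S=bot.capture("scene");D=bot.capture("side");W=bot.capture("wrist")
for n,a,b in [("bigt",(394,252),(287,147)),("midt",(434,292),(286,121)),("smallt",(249,145),(331,322)),("bigl",(359,286),(331,150)),("midl",(425,227),(240,154)),("smalll",(468,260),(236,126)),("scr",(285,109),(240,334)),("troughA",(258,183),(349,288)),("troughB",(315,149),(252,287)),("slabC",(384,214),(262,174)),("slabD",(326,257),(343,174)),("bottle",(289,264),(380,163)),("jar",(384,328),(341,117))]:
    print(n,*[np.round(v,1) for v in tri([(S,a),(D,b)])])
p,R,o=tool(); print(R, R.T@(-W["R"].T@W["t"]-p), W["R"]@R)
print(W["K"],W["k1"])
E
```

Call:
shift_gripper:
  deltas:
    - [[92,-62,-19,0,0],[92,-120,-38,0,0],[92,-180,-57,0,0],[92,-240,-76,0,0],[92,-300,-95,0,0]]

```text
time: 0.88
tool_pos: [405.4, 331.9, 404.8]
tcp_rot: [3.141, 0.0, 2.866]
contact_force: [0.4, 0.5, -0.1]
grip_width: 92.1
finger_force: 0.0
```

Call:
shift_gripper:
  deltas:
    - [[92,-60,-20,0,0],[92,-110,-35,20,0],[92,-110,-35,60,0],[92,-110,-35,60,0]]

```text
time: 1.38
tool_pos: [499.8, 268.9, 341.8]
tcp_rot: [-3.137, -0.006, 2.865]
contact_force: [-0.4, -0.1, 0.3]
grip_width: 91.4
finger_force: 0.0
```

```bash
python3 - <<'E'
from h import *
W=bot.capture("wrist"); save("w1",W,None,1.25); print(tool()[0])
for n,X in dict(bt=(534,206,64),mt=(534.6,345,56),bl=(658,210,47),ml=(406,206,47),sl=(389,346,47)).items(): print(n,proj(W,X))
E
```

```text
[500.03295737 269.56049249 344.09579113]
bt [[270.51414384 254.34442906]]
mt [[419.59937484 212.53051279]]
bl [[314.23104875 349.04090485]]
ml [[225.74793927 113.05428105]]
sl [[382.35170258  42.19446783]]
```

View pics/w1.png

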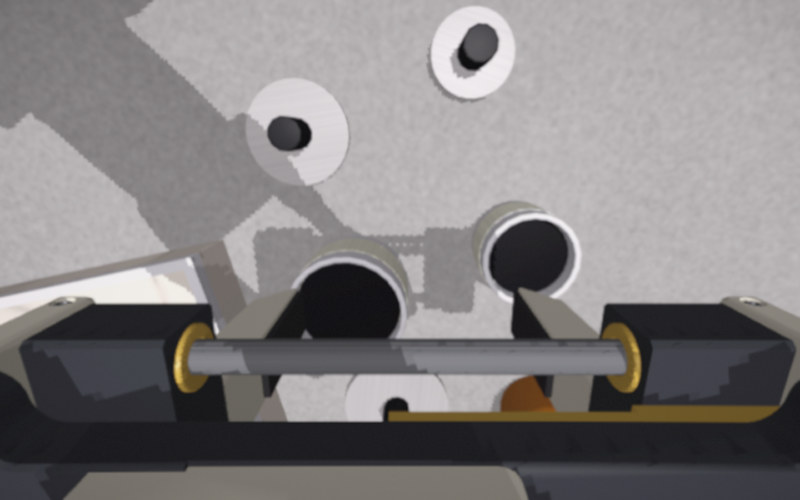

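The wrist view shows the big tin at (350,300), the mid tin at (530,255), the mid lid at (297,132) and the small lid at (473,52). The arm was still settling. Next I'll fit the circle edges in all views.

```bash
cat >> h.py <<'E'
from scipy.optimize import minimize
TH=np.linspace(0,2*np.pi,120,endpoint=False); CS=np.c_[np.cos(TH),np.sin(TH)]
# circles: (radius, height above underside/plug-origin, sign inner-minus-outer brightness)
def lidc(r): return [(r,13,1),(12,47,-1)]
def tinc(r,h): return [(r,h,1),(r-4,h,-1)]
MOD=dict(big_lid=lidc(48),mid_lid=lidc(39),small_lid=lidc(30),big_tin=tinc(44,64),mid_tin=tinc(35,56),small_tin=tinc(26,48))
def score(p,mod,cams,z0,rmax):
    s=0;n=0
    for c,g in cams:
        for r,h,sg in mod:
            def smp(rr):
                X=np.c_[p[0]+rr*CS[:,0],p[1]+rr*CS[:,1],np.full(len(CS),h+z0+(p[2] if len(p)>2 else 0))]
                q=proj(c,X).astype(np.float32)
                return q,cv2.remap(g,q[:,0],q[:,1],cv2.INTER_LINEAR)[:,0]
            q,a=smp(r-1.5);_,b=smp(r+1.5)
            ok=(q[:,0]>3)&(q[:,0]<636)&(q[:,1]>3)&(q[:,1]<(rmax if c.get("w") else 396))
            if ok.sum()<50: continue
            s+=np.mean(np.clip(sg*(a-b)[ok],-20,60)); n+=1
    return -s/max(n,1)
def fit(name,x0,cams,z0=0,rmax=215,rng=14,dz=False):
    cc=[(c,cv2.GaussianBlur(cv2.cvtColor(c["color"],cv2.COLOR_RGB2GRAY).astype(np.float32),(0,0),.7)) for c in cams]
    f=lambda p:score(p,MOD[name],cc,z0,rmax)
    best=min(((f((x0[0]+i,x0[1]+j)),x0[0]+i,x0[1]+j) for i in np.arange(-rng,rng+1,2.) for j in np.arange(-rng,rng+1,2.)))
    p0=list(best[1:])+([0.] if dz else [])
    sx=[p0]+[[v+(1.5 if k==m else 0) for k,v in enumerate(p0)] for m in range(len(p0))]
    r=minimize(f,p0,method="Nelder-Mead",options=dict(initial_simplex=sx,xatol=.05,fatol=1e-3))
    return np.round(r.x,1),round(-r.fun,1)
def cap(n):
    c=bot.capture(n); c["w"]=n=="wrist"; return c
E
```

Call:
shift_gripper:
  deltas:
    - [[92,40,0,0,0],[92,90,0,0,0],[92,90,0,0,0],[92,90,0,0,0]]

```text
time: 1.92
tool_pos: [413.8, 294.8, 346.6]
tcp_rot: [3.139, 0.003, 2.867]
contact_force: [-0.3, -0.2, 0.3]
grip_width: 92.1
finger_force: 0.0
```

```bash
python3 - <<'E'
from h import *
S,D,W=cap("scene"),cap("side"),cap("wrist"); print(tool()[0]); save("w2",W)
G=dict(big_tin=(534,206),mid_tin=(534,345),small_tin=(605,-334),big_lid=(658,210),mid_lid=(406,206),small_lid=(389,346))
for n,x in G.items():
    print(n,"S",fit(n,x,[S]),"D",fit(n,x,[D]),"SD",fit(n,x,[S,D]),"SDz",fit(n,x,[S,D],dz=True))
    if n!="small_tin": print("   W",fit(n,x,[W]))
E
```

```text
[414.44643606 294.13753996 345.32665573]
big_tin S (array([536.8, 210.4]), np.float64(23.1)) D (array([534.3, 212.8]), np.float64(9.1)) SD (array([536.1, 210.6]), np.float64(14.8)) SDz (array([536.3, 210.5,   0.6]), np.float64(14.9))
   W (array([520., 192.]), np.float64(-0.0))
mid_tin S (array([536.4, 348.5]), np.float64(27.2)) D (array([534.1, 351.4]), np.float64(7.6)) SD (array([535.8, 348.8]), np.float64(16.2)) SDz (array([536. , 348.6,   0.7]), np.float64(16.2))
   W (array([520., 331.]), np.float64(-0.0))
small_tin S (array([ 606.3, -337.2]), np.float64(12.4)) D (array([ 603.4, -336.7]), np.float64(35.4)) SD (array([ 603.6, -336.7]), np.float64(22.5)) SDz (array([ 6.036e+02, -3.364e+02, -4.000e-01]), np.float64(22.6))
big_lid S (array([659.9, 211.9]), np.float64(23.3)) D (array([656.9, 211.4]), np.float64(13.5)) SD (array([658.3, 211.5]), np.float64(17.6)) SDz (array([658.3, 211.6,  -1.2]), np.float64(17.7))
   W (array([644., 196.]), np.float64(-0.0))
mid_lid S (array([407.8, 208.3]), np.float64(11.8)) D (array([403.1, 206.8]), np.float64(11.2)) SD (array([404.4, 207.5]), np.float64(10.5)) SDz (array([403.9, 207.9,  -1.9]), np.float64(10.8))
   W (array([400.9, 208.4]), np.float64(29.1))
small_lid S (array([389.4, 347.3]), np.float64(18.3)) D (array([385.9, 347.9]), np.float64(11.7)) SD (array([387.5, 347.2]), np.float64(14.0)) SDz (array([387. , 347.3,  -1.7]), np.float64(14.3))
   W (array([382.1, 348.1]), np.float64(40.8))
```

```bash
python3 -c "
from h import *
print(shiftto((415,340),255))"
```

```text
(array([12.1, 44.2, 90.4]), 0)
```

Call:
shift_gripper:
  deltas:
    - [[92,6,20,45,0],[92,12,44,90,0],[92,12,44,90,0],[92,12,44,90,0],[92,12,44,90,0]]

```text
time: 2.7
tool_pos: [414.8, 339.4, 256.6]
tcp_rot: [3.139, 0.002, 2.865]
contact_force: [-0.1, -0.9, -0.1]
grip_width: 91.5
finger_force: 0.0
```

```bash
python3 - <<'E'
from h import *
W=cap("wrist"); print(tool()[0]); save("w3",W)
print(proj(W,(385,347,47)))
for n,x in dict(mid_tin=(535,348),small_lid=(385,347),mid_lid=(404,207)).items(): print(n,fit(n,x,[W]),fit(n,x,[W],dz=True))
E
```

```text
[414.66065193 339.39147817 256.49545302]
[[323.70722086 183.20369879]]
mid_tin (array([521., 334.]), np.float64(-0.0)) (array([521., 334.,   0.]), np.float64(-0.0))
small_lid (array([381.5, 349.6]), np.float64(38.6)) (array([381.4, 349.6,   0.9]), np.float64(38.6))
mid_lid (array([394.3, 221.2]), np.float64(1.9)) (array([3.942e+02, 2.211e+02, 2.000e-01]), np.float64(1.9))
```

View pics/w3.png

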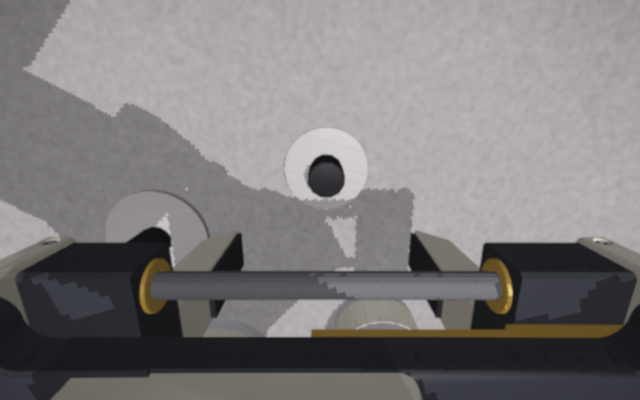

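```bash
python3 - <<'E'
from h import *
W=cap("wrist"); p,R,o=tool()
for X in [(9.5,46,178),(9.5,-46,178),(-9.5,46,178),(-9.5,-46,178),(9.5,65,178),(9.5,-65,178)]: print(X,proj(W,p+R@np.array(X)).round(1))
print(shiftto((382.5,348.5),225))
save("w3c",W,(140,200,500,300),2.2)
E
```

```text
(9.5, 46, 178) [[410.1 235.4]]
(9.5, -46, 178) [[241.2 235.3]]
(-9.5, 46, 178) [[407.6 266.7]]
(-9.5, -46, 178) [[243.8 266.7]]
(9.5, 65, 178) [[445.1 235.4]]
(9.5, -65, 178) [[206.3 235.4]]
(array([33.4, -0.1, 31.3]), 0)
```

View pics/w3c.png

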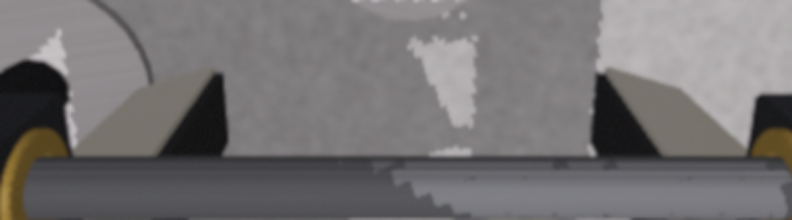

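```bash
cat >> h.py <<'E'
def cap(n):
    c=bot.capture(n); c["w"]=n=="wrist"
    if c["w"]: c["t"]=c["t"]+c["R"]@tool()[1]@np.array([1.4,.7,0])
    return c
E
```

Call:
shift_gripper:
  deltas:
    - [[92,32.5,0,20,0],[92,32.5,0,40,0],[92,32.5,0,62.5,0],[92,32.5,0,62.5,0]]

```text
time: 3.3
tool_pos: [382.6, 348.2, 191.9]
tcp_rot: [-3.14, -0.001, 2.865]
contact_force: [-0.1, 0.0, -0.2]
grip_width: 92.0
finger_force: 0.0
```

Call:
shift_gripper:
  deltas:
    - [[10,0,0,0,0],[10,0,0,0,0],[10,0,0,0,0],[10,0,0,0,0],[10,0,0,0,0]]

```text
time: 3.92
tool_pos: [382.8, 348.6, 192.3]
tcp_rot: [3.141, 0.0, 2.866]
contact_force: [0.2, -0.6, -0.2]
grip_width: 46.3
finger_force: 0.0
```

Call:
shift_gripper:
  deltas:
    - [[10,0,0,0,0],[10,0,0,0,0],[10,0,0,0,0],[10,0,0,0,0],[10,0,0,0,0]]

```text
time: 4.55
tool_pos: [382.8, 348.6, 192.2]
tcp_rot: [3.141, 0.0, 2.866]
contact_force: [0.4, 0.1, -0.6]
grip_width: 23.4
finger_force: 30.0
```

Call:
shift_gripper:
  deltas:
    - [[10,0,0,-60,0],[10,0,0,-120,0],[10,0,0,-120,0],[10,0,0,-120,0]]

```text
time: 5.05
tool_pos: [382.4, 348.3, 311.7]
tcp_rot: [-3.141, -0.0, 2.866]
contact_force: [-0.4, 0.6, -0.9]
grip_width: 23.3
finger_force: 30.0
```

```bash
python3 - <<'E'
from h import *
S,D,W=cap("scene"),cap("side"),cap("wrist"); p,R,o=tool(); print(p)
save("w4",W)
print("lid in hand by W",fit("small_lid",p[:2],[W],z0=p[2]-192,rmax=270))
for n,x in dict(mid_tin=(535,348),mid_lid=(403,208)).items(): print(n,fit(n,x,[W]),fit(n,x,[S,D]))
print(shiftto((515,-310),312))
E
```

```text
[382.43641134 348.34701315 310.60821743]
lid in hand by W (array([384.4, 346.6]), np.float64(27.1))
mid_tin (array([521., 334.]), np.float64(-0.0)) (array([535.8, 348.6]), np.float64(15.8))
mid_lid (array([389., 194.]), np.float64(-0.0)) (array([405.2, 207.2]), np.float64(11.9))
(array([-306.8, -597.4,   -0.6]), 0)
```

View pics/w4.png

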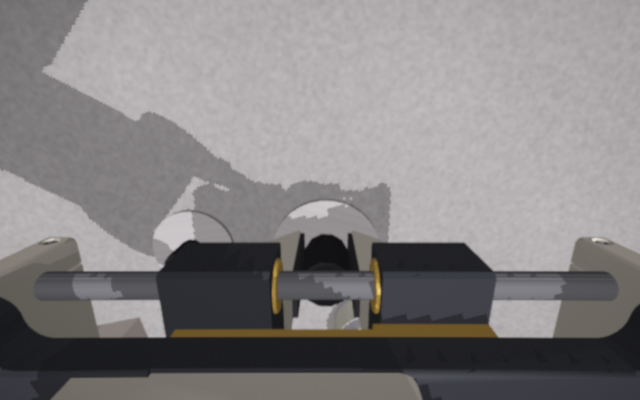

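The small lid is held; its flange arc tops out at (326,200). Next I'll carry it to the small tin.

Call:
shift_gripper:
  deltas:
    - [[10,-35,-48,0,0],[10,-70,-96,0,0],[10,-106,-144,0,0],[10,-141,-192,0,0],[10,-176,-240,0,0]]

```text
time: 5.82
tool_pos: [487.0, 67.9, 311.1]
tcp_rot: [-3.141, -0.002, 2.866]
contact_force: [1.5, 0.7, -1.2]
grip_width: 23.4
finger_force: 30.0
```

Call:
shift_gripper:
  deltas:
    - [[10,-35,-48,0,0],[10,-70,-96,0,0],[10,-106,-144,0,0],[10,-141,-192,0,0],[10,-176,-240,0,0]]

```text
time: 6.45
tool_pos: [591.1, -211.0, 310.4]
tcp_rot: [3.141, -0.003, 2.865]
contact_force: [0.3, 0.1, -1.5]
grip_width: 23.1
finger_force: 30.0
```

Call:
shift_gripper:
  deltas:
    - [[10,-45,-60,0,0],[10,-88,-119,0,0],[10,-88,-119,0,0],[10,-88,-119,0,0],[10,-88,-119,0,0]]

```text
time: 7.08
tool_pos: [642.9, -346.5, 310.8]
tcp_rot: [3.14, -0.003, 2.866]
contact_force: [0.2, -0.5, -0.7]
grip_width: 23.3
finger_force: 30.0
```

```bash
cat >> h.py <<'E'
def inhand(W,r,tcpz,col=None):
    """tool-x offset of held lid from the far arc of its flange; brightest step up the column at tool y=0"""
    p,R,o=tool(); g=cv2.cvtColor(W["color"],cv2.COLOR_RGB2GRAY).astype(float)
    f=[]
    for dx in np.arange(-8,8.1,.25):
        v=[]
        for s in(-1.5,1.5):
            a=np.linspace(-.6,.6,40); X=p+np.c_[dx+(r+s)*np.cos(a),(r+s)*np.sin(a),np.full(40,tcpz-13.)]@R.T
            q=proj(W,X).astype(np.float32); v.append(cv2.remap(g.astype(np.float32),q[:,0],q[:,1],cv2.INTER_LINEAR)[:,0])
        f.append((np.mean(np.abs(v[0]-v[1])),dx))
    return sorted(f)[-3:]
E
python3 - <<'E'
from h import *
W=cap("wrist"); p,R,o=tool(); print(p)
print(inhand(W,30,192.)); save("w5",W)
for r in (225,260):print(fit("small_tin",(604,-337),[W],rmax=r),fit("small_tin",(604,-337),[W],rmax=r,dz=True))
print(proj(W,(604,-337,48)))
E
```

```text
[ 643.02908154 -346.17669072  311.5190418 ]
[(np.float32(57.53191), np.float64(-2.5)), (np.float32(58.55139), np.float64(-2.0)), (np.float32(59.51184), np.float64(-2.25))]
(array([ 602.5, -337.5]), np.float64(52.6)) (array([ 602.9, -337.7,   -4.3]), np.float64(53.5))
(array([ 602.5, -337.5]), np.float64(52.6)) (array([ 602.9, -337.7,   -4.3]), np.float64(53.5))
[[324.37988065 154.88425162]]
```

View pics/w5.png

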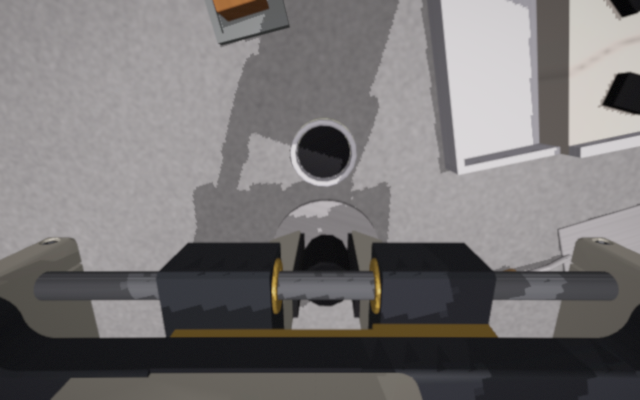

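The small tin mouth is at (324,152), and the held lid is about 2 mm off in tool x. Now to place it.

```bash
python3 -c "
from h import *
print(shiftto((600.4,-336.9),245))"
```

```text
(array([43.4, -2.7, 66.6]), 0)
```

Call:
shift_gripper:
  deltas:
    - [[10,43.4,-2.7,0,0],[10,43.4,-2.7,30,0],[10,43.4,-2.7,66,0],[10,43.4,-2.7,66,0]]

```text
time: 7.62
tool_pos: [599.8, -336.4, 243.7]
tcp_rot: [3.139, -0.006, 2.867]
contact_force: [-0.6, 0.4, -0.7]
grip_width: 23.5
finger_force: 30.0
```

Call:
shift_gripper:
  deltas:
    - [[10,0,0,4,0],[10,0,0,8,0],[10,0,0,12,0],[10,0,0,14,0],[10,0,0,14,0]]

```text
time: 8.25
tool_pos: [600.6, -338.3, 232.5]
tcp_rot: [3.141, 0.0, 2.866]
contact_force: [-0.3, 0.8, 0.8]
grip_width: 23.6
finger_force: 30.0
```

Call:
shift_gripper:
  deltas:
    - [[40,0,0,1,0],[40,0,0,1,0],[60,0,0,1,0],[60,0,0,1,0],[60,0,0,1,0]]

```text
time: 8.88
tool_pos: [600.6, -338.3, 231.2]
tcp_rot: [3.142, 0.0, 2.866]
contact_force: [-0.0, -0.3, 1.0]
grip_width: 59.4
finger_force: 0.4
```

Call:
shift_gripper:
  deltas:
    - [[60,0,0,-60,0],[92,-20,0,-100,0],[92,-40,0,-100,0],[92,-40,0,-100,0],[92,-40,0,-100,0]]

```text
time: 9.5
tool_pos: [638.5, -349.0, 329.8]
tcp_rot: [3.141, -0.003, 2.866]
contact_force: [0.3, 0.4, 0.1]
grip_width: 90.6
finger_force: 0.0
```

```bash
python3 - <<'E'
from h import *
W=cap("wrist"); S=cap("scene"); D=cap("side");p,R,o=tool(); print(p); save("w6",W,(200,60,460,240),3)
print(fit("small_lid",(603,-337),[W],z0=40),fit("small_lid",(603,-337),[W],z0=40,dz=True),fit("small_lid",(603,-337),[S,D],z0=40,dz=True))
E
```

```text
[ 638.54594595 -349.1575537   330.57734374]
(array([ 601.4, -339.3]), np.float64(35.8)) (array([ 601. , -339.1,    3.6]), np.float64(36.0)) (array([ 602.1, -348.5,  -13.1]), np.float64(14.4))
```

View pics/w6.png

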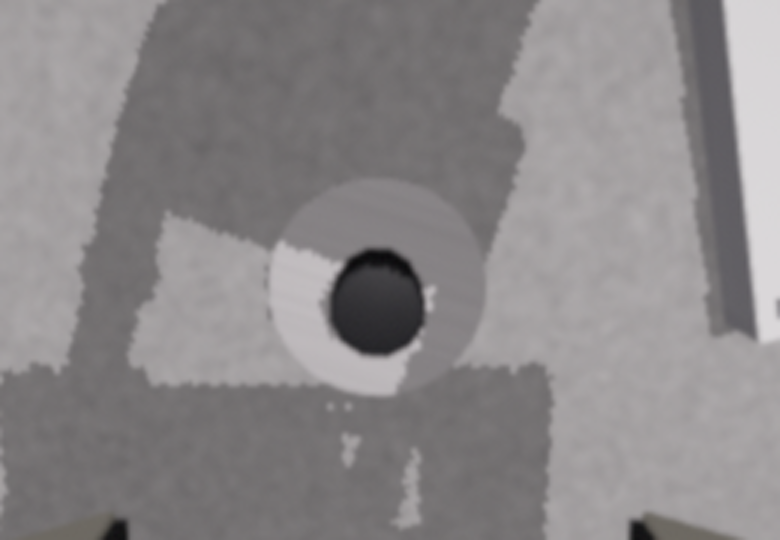

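The small lid looks seated and level, centred at crop (378,290). Next is the mid lid.

Call:
shift_gripper:
  deltas:
    - [[92,34,47,0,0],[92,68,94,0,0],[92,102,141,0,0],[92,136,188,0,0],[92,170,235,0,0]]

```text
time: 10.28
tool_pos: [538.1, -75.2, 331.4]
tcp_rot: [3.141, 0.0, 2.865]
contact_force: [0.6, 0.2, -0.7]
grip_width: 91.7
finger_force: 0.0
```

Call:
shift_gripper:
  deltas:
    - [[92,34,47,0,0],[92,68,94,0,0],[92,102,141,0,0],[92,136,188,0,0],[92,170,236,0,0]]

```text
time: 10.9
tool_pos: [438.9, 197.9, 331.5]
tcp_rot: [3.141, 0.0, 2.865]
contact_force: [1.0, 0.0, 0.6]
grip_width: 91.6
finger_force: 0.0
```

Call:
shift_gripper:
  deltas:
    - [[92,0,0,40,0],[92,0,0,50,0],[92,0,0,50,0],[92,0,0,50,0]]

```text
time: 11.4
tool_pos: [440.9, 195.9, 282.2]
tcp_rot: [3.141, 0.001, 2.864]
contact_force: [-0.0, 0.7, -0.7]
grip_width: 91.9
finger_force: 0.0
```

```bash
python3 - <<'E'
from h import *
W=cap("wrist");p,R,o=tool(); print(p);save("w7",W)
x,s=fit("mid_lid",(404,207.5),[W]); print(x,s,fit("mid_lid",(404,207.5),[W],dz=True)); print(shiftto(x[:2],193.5))
E
```

```text
[440.81872959 195.96837586 282.27244393]
[401.3 207.5] 46.2 (array([401.5, 207.5,  -1.6]), np.float64(46.4))
(array([41.3,  0.2, 88.7]), 0)
```

Call:
shift_gripper:
  deltas:
    - [[92,39.5,0,10,0],[92,39.5,0,40,0],[92,39.5,0,70,0],[92,39.5,0,88.5,0],[60,39.5,0,88.5,0]]

```text
time: 12.08
tool_pos: [402.3, 206.9, 192.5]
tcp_rot: [-3.141, -0.001, 2.865]
contact_force: [0.2, -0.8, 0.4]
grip_width: 85.8
finger_force: 0.0
```

Call:
shift_gripper:
  deltas:
    - [[10,0,0,0,0],[10,0,0,0,0],[10,0,0,0,0],[10,0,0,0,0],[10,0,0,0,0]]

```text
time: 12.7
tool_pos: [402.2, 207.3, 192.8]
tcp_rot: [3.141, 0.0, 2.866]
contact_force: [-0.2, 0.7, 0.2]
grip_width: 36.2
finger_force: 0.0
```

Call:
shift_gripper:
  deltas:
    - [[10,0,0,0,0],[10,0,0,0,0],[10,0,0,0,0],[10,0,0,0,0]]

```text
time: 13.2
tool_pos: [402.1, 207.3, 192.7]
tcp_rot: [3.141, 0.0, 2.866]
contact_force: [0.2, 1.2, 0.0]
grip_width: 23.5
finger_force: 30.0
```

Call:
shift_gripper:
  deltas:
    - [[10,0,0,-60,0],[10,0,0,-118,0],[10,-35,45,-118,0],[10,-70,90,-118,0],[10,-105,135,-118,0]]

```text
time: 13.82
tool_pos: [541.1, 309.5, 311.0]
tcp_rot: [3.141, 0.0, 2.866]
contact_force: [0.6, -0.6, -0.6]
grip_width: 23.8
finger_force: 30.0
```

Call:
shift_gripper:
  deltas:
    - [[10,-27,37,0,0],[10,-27,37,0,0],[10,-27,37,0,0],[10,-27,37,0,0]]

```text
time: 14.32
tool_pos: [575.3, 336.2, 310.9]
tcp_rot: [-3.141, -0.001, 2.866]
contact_force: [0.2, -0.2, -2.0]
grip_width: 23.4
finger_force: 30.0
```

```bash
python3 - <<'E'
from h import *
W=cap("wrist"); p,R,o=tool(); print(p,o["grip_width"])
h=inhand(W,39,192.7); print(h); save("w8",W); dx=h[-1][1]
x,s=fit("mid_tin",(536,348),[W],rmax=200);print(x,s,fit("mid_tin",(536,348),[W],rmax=200,dz=True))
print(shiftto(x[:2]-R[:2,0]*dx,192.7+48+12))
E
```

```text
[575.3589587  336.28384542 311.20776165] 23.466796517704246
[(np.float32(106.02063), np.float64(1.0)), (np.float32(106.24026), np.float64(0.5)), (np.float32(107.30129), np.float64(0.75))]
[533.3 349. ] 42.1 (array([533.3, 349.1,  -4. ]), np.float64(43.6))
(array([43.2,  0.8, 58.5]), 0)
```

View pics/w8.png

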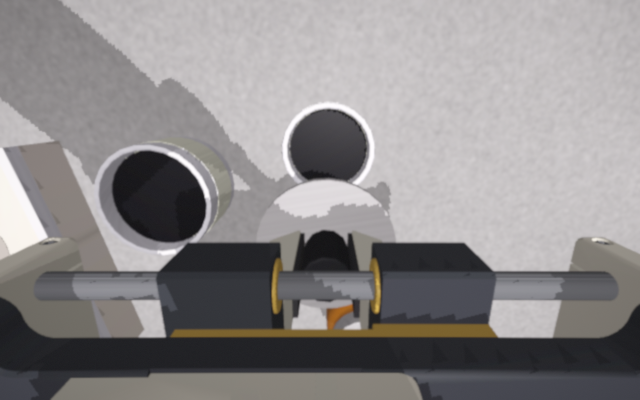

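The mid tin mouth is at (329,147) and the held mid lid's arc is at (326,180). Next I'll place it.

Call:
shift_gripper:
  deltas:
    - [[10,43,1,0,0],[10,43,1,30,0],[10,43,1,58,0],[10,43,1,58,0]]

```text
time: 14.88
tool_pos: [533.9, 348.9, 251.3]
tcp_rot: [-3.139, -0.003, 2.866]
contact_force: [0.4, -0.4, -0.7]
grip_width: 23.2
finger_force: 30.0
```

Call:
shift_gripper:
  deltas:
    - [[10,0,0,4,0],[10,0,0,8,0],[10,0,0,11,0],[10,0,0,13,0],[10,0,0,13,0]]

```text
time: 15.5
tool_pos: [534.9, 349.5, 240.7]
tcp_rot: [3.141, 0.001, 2.866]
contact_force: [-1.6, -1.0, 5.2]
grip_width: 23.7
finger_force: 30.0
```

Call:
shift_gripper:
  deltas:
    - [[40,0,0,0.5,0],[40,0,0,0.5,0],[60,0,0,0.5,0],[60,0,0,0.5,0],[60,0,0,0.5,0]]

```text
time: 16.12
tool_pos: [534.9, 349.6, 239.3]
tcp_rot: [3.141, 0.0, 2.866]
contact_force: [-0.2, 0.9, 2.4]
grip_width: 59.6
finger_force: 1.0
```

Call:
shift_gripper:
  deltas:
    - [[60,0,0,-60,0],[92,-20,0,-70,0.18],[92,-60,-30,-70,0.36],[92,-100,-70,-70,0.54],[92,-135,-110,-70,0.72]]

```text
time: 16.75
tool_pos: [635.5, 205.4, 308.8]
tcp_rot: [-3.141, -0.0, 2.14]
contact_force: [-0.2, 0.2, 0.0]
grip_width: 90.8
finger_force: 0.0
```

Call:
shift_gripper:
  deltas:
    - [[92,0,-25,0,0.18],[92,0,-45,0,0.36],[92,0,-45,0,0.54],[92,0,-45,0,0.58],[92,0,-45,0,0.58]]

```text
time: 17.38
tool_pos: [596.9, 182.3, 308.9]
tcp_rot: [-3.141, 0.0, 1.566]
contact_force: [0.0, -0.6, -1.3]
grip_width: 91.7
finger_force: 0.0
```

```bash
python3 - <<'E'
from h import *
W=cap("wrist"); S=cap("scene"); D=cap("side");p,R,o=tool(); print(p,o["tcp_rot"],o["joint_positions"].round(2)); save("w9",W)
save("s9",S,(220,120,500,360),2.8)
print(proj(W,(658,211,13)))
for n,x in dict(big_lid=(658,211),big_tin=(535,209)).items(): print(n,fit(n,x,[W]),fit(n,x,[S,D]))
print("mid on",fit("mid_lid",(534,348.5),[D,S],z0=48,dz=True))
print(shiftto((658,171),290,0))
E
```

```text
[597.02070846 182.41928162 309.01806899] [-3.14112133e+00  7.83879000e-05  1.56664017e+00] [0.17 0.6  1.36 0.   1.17 0.18]
[[397.54292773 159.28052489]]
big_lid (array([654.1, 210.9]), np.float64(29.3)) (array([658.7, 211.6]), np.float64(16.8))
big_tin (array([532.3, 210.2]), np.float64(56.8)) (array([536. , 210.3]), np.float64(13.5))
mid on (array([539.3, 348.5,  -1.1]), np.float64(14.1))
(array([-11.2,  61. ,  19. ]), np.float64(-0.004))
```

View pics/s9.png

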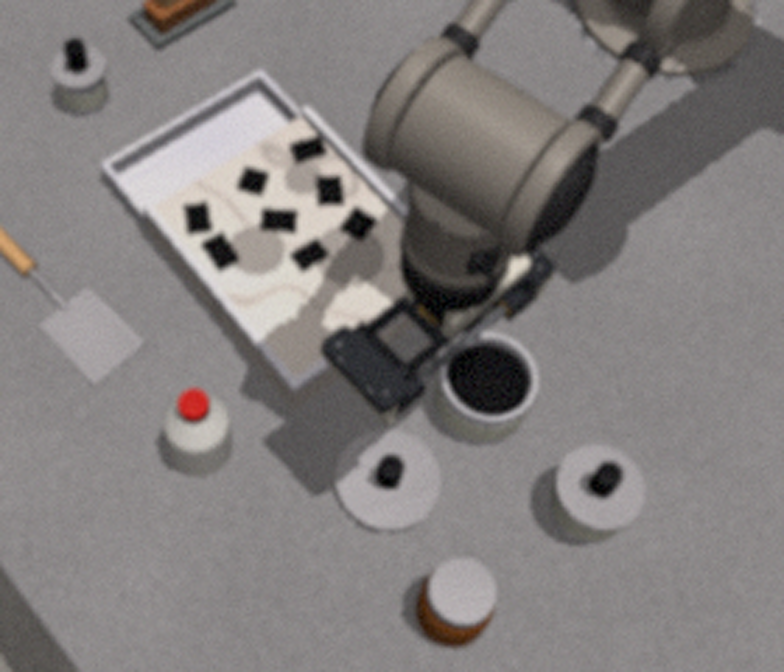

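Small and mid lids are both on. Now to grasp the big lid, at crop (390,480).

Call:
shift_gripper:
  deltas:
    - [[92,15,30,0,0],[92,28.5,58,10,0],[92,28.5,58,60,0],[92,28.5,58,115.5,0],[60,28.5,58,115.5,0]]

```text
time: 18.15
tool_pos: [654.5, 210.5, 190.1]
tcp_rot: [-3.136, 0.001, 1.566]
contact_force: [-3.7, -0.4, -0.9]
grip_width: 85.8
finger_force: 2.2
```

Call:
shift_gripper:
  deltas:
    - [[10,0,0,0,0],[10,0,0,0,0],[10,0,0,0,0],[10,0,0,0,0],[10,0,0,0,0]]

```text
time: 18.77
tool_pos: [655.3, 210.7, 194.1]
tcp_rot: [3.141, -0.0, 1.566]
contact_force: [-0.6, -0.2, 0.7]
grip_width: 67.3
finger_force: 30.0
```

Call:
shift_gripper:
  deltas:
    - [[10,0,0,0,0],[10,0,0,0,0],[10,0,0,0,0],[10,0,0,0,0]]

```text
time: 19.27
tool_pos: [655.3, 210.7, 194.0]
tcp_rot: [3.141, -0.0, 1.566]
contact_force: [-0.4, 0.2, 2.3]
grip_width: 67.3
finger_force: 30.0
```

Call:
shift_gripper:
  deltas:
    - [[10,0,0,-60,0],[10,0,0,-118,0],[10,0,0,-118,0],[10,0,0,-118,0]]

```text
time: 19.77
tool_pos: [654.8, 210.6, 310.6]
tcp_rot: [-3.139, 0.0, 1.566]
contact_force: [-0.4, -1.0, -1.8]
grip_width: 67.0
finger_force: 30.0
```

```bash
python3 - <<'E'
from h import *
W=cap("wrist");D=cap("side");S=cap("scene")
a=cv2.resize(W["color"][120:360,140:520],(760,480)); cv2.imwrite("pics/w10.png",a[:,:,::-1])
b=np.hstack([cv2.resize(D["color"][70:230,190:420],None,fx=1.7,fy=1.7),cv2.resize(S["color"][170:330,300:530],None,fx=1.7,fy=1.7)]);cv2.imwrite("pics/d10.png",b[:,:,::-1])
E
```

```text
(no output)
```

View pics/w10.png

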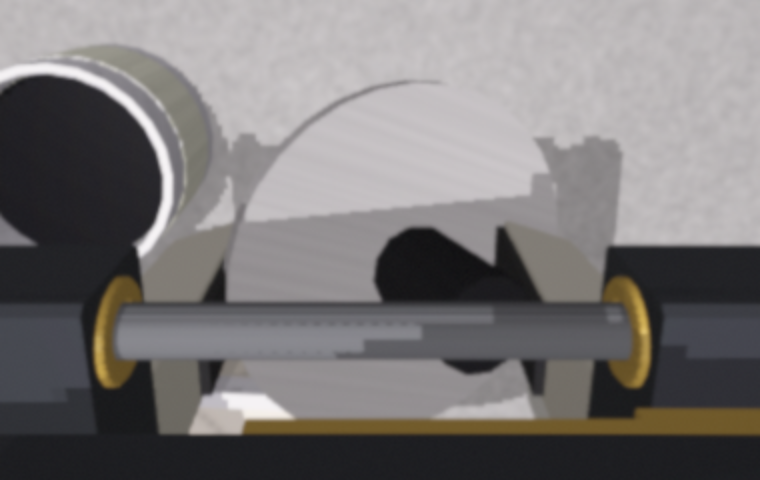

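View pics/d10.png

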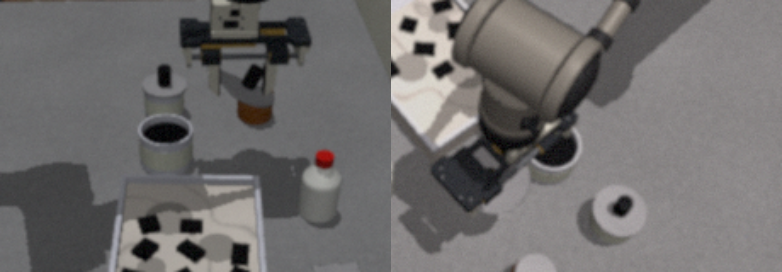

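The fingers overshot and caught the flange: the lid hangs tilted, with its knob at crop (430,270) by the right finger. I'll set it back down gently, release and regrasp with a slower descent.

Call:
shift_gripper:
  deltas:
    - [[66,0,0,55,0],[66,0,0,100,0],[66,0,0,112,0],[66,0,0,116,0],[66,0,0,116,0]]

```text
time: 20.55
tool_pos: [655.8, 210.8, 197.3]
tcp_rot: [3.139, -0.001, 1.566]
contact_force: [-0.2, 1.0, -1.2]
grip_width: 66.9
finger_force: 30.0
```

Call:
shift_gripper:
  deltas:
    - [[75,0,0,0,0],[92,0,0,0,0],[92,0,0,0,0],[92,0,0,0,0],[92,0,0,0,0]]

```text
time: 21.18
tool_pos: [655.3, 210.7, 195.8]
tcp_rot: [3.141, -0.0, 1.566]
contact_force: [0.2, -0.7, 0.2]
grip_width: 91.6
finger_force: 0.0
```

Call:
shift_gripper:
  deltas:
    - [[92,0,0,-40,0],[92,-20,0,-90,0],[92,-40,0,-100,0],[92,-40,0,-100,0],[92,-40,0,-100,0]]

```text
time: 21.8
tool_pos: [654.6, 170.8, 293.9]
tcp_rot: [-3.139, 0.0, 1.566]
contact_force: [0.4, 0.7, 0.1]
grip_width: 91.7
finger_force: 0.0
```

```bash
python3 - <<'E'
from h import *
W=cap("wrist"); p,R,o=tool(); print(p); save("w11",W,(140,60,520,300),2)
x,s=fit("big_lid",(655,211),[W],rng=30); print(x,s,fit("big_lid",x,[W],dz=True,rng=4)); print(shiftto(x[:2],196))
print(fit("big_tin",(533,210),[W]))
E
```

```text
[654.57982359 171.13631771 293.73952667]
[658.3 212.4] 44.5 (array([658.2, 212.4,  -1.1]), np.float64(44.7))
(array([41.3,  3.9, 97.7]), 0)
(array([532.5, 210.2]), np.float64(57.3))
```

View pics/w11.png

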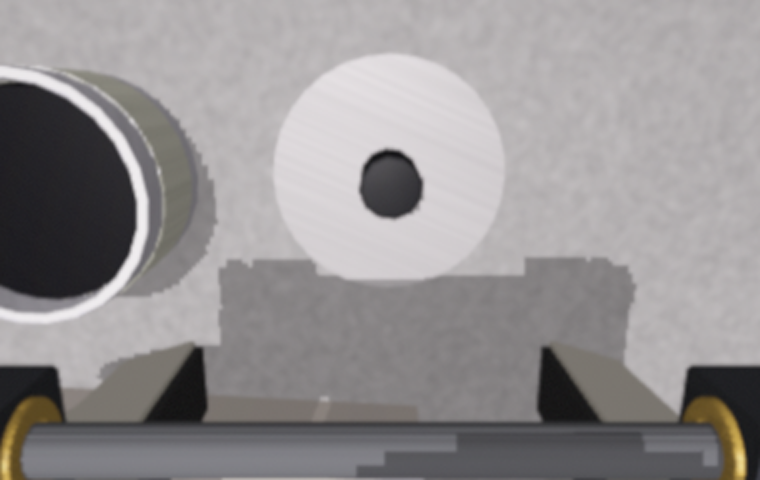

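The lid is flat again, knob at crop (391,184). I'll regrasp with a partly closed gripper and a slower descent.

Call:
shift_gripper:
  deltas:
    - [[50,20,4,0,0],[50,41,4,0,0],[50,41,4,10,0],[50,41,4,20,0],[50,41,4,40,0]]

```text
time: 22.48
tool_pos: [659.3, 211.3, 255.2]
tcp_rot: [3.141, 0.0, 1.566]
contact_force: [-0.1, -0.1, 0.6]
grip_width: 51.0
finger_force: 0.0
```

Call:
shift_gripper:
  deltas:
    - [[50,0,0,20,0],[50,0,0,38,0],[50,0,0,50,0],[50,0,0,56.5,0],[50,0,0,56.5,0]]

```text
time: 23.1
tool_pos: [659.2, 211.6, 199.0]
tcp_rot: [-3.141, 0.0, 1.566]
contact_force: [-0.3, 0.4, 0.3]
grip_width: 50.0
finger_force: 0.0
```

Call:
shift_gripper:
  deltas:
    - [[10,0,0,0,0],[10,0,0,0,0],[10,0,0,0,0],[10,0,0,0,0],[10,0,0,0,0]]

```text
time: 23.72
tool_pos: [659.4, 211.7, 199.7]
tcp_rot: [3.141, -0.0, 1.566]
contact_force: [-0.5, 1.1, 3.2]
grip_width: 23.4
finger_force: 30.0
```

Call:
shift_gripper:
  deltas:
    - [[10,0,0,-60,0],[10,0,0,-110,0],[10,-20,-45,-118,0],[10,-40,-90,-118,0],[10,-58,-127,-118,0]]

```text
time: 24.35
tool_pos: [530.0, 153.7, 317.0]
tcp_rot: [-3.141, 0.0, 1.566]
contact_force: [0.6, -1.4, -0.2]
grip_width: 23.2
finger_force: 30.0
```

Call:
shift_gripper:
  deltas:
    - [[10,0,0,0,0],[10,0,0,0,0]]

```text
time: 24.6
tool_pos: [532.6, 154.4, 317.5]
tcp_rot: [3.14, -0.0, 1.566]
contact_force: [0.6, 0.4, -0.5]
grip_width: 23.2
finger_force: 30.0
```

```bash
python3 - <<'E'
from h import *
W=cap("wrist"); p,R,o=tool(); print(p,o["grip_width"])
h=inhand(W,48,199.2); print(h); save("w12",W); dx=h[-1][1]
x,s=fit("big_tin",(532.5,210),[W],rmax=200);print(x,s,fit("big_tin",(532.5,210),[W],rmax=200,dz=True))
print(shiftto(x[:2]-R[:2,0]*dx,199.2+56+12))
E
```

```text
[532.847997   154.54275117 317.38537417] 23.320631497794082
[(np.float32(104.1896), np.float64(0.75)), (np.float32(106.01787), np.float64(0.25)), (np.float32(106.84334), np.float64(0.5))]
[531.9 210.1] 39.7 (array([532. , 210.2,  -2.6]), np.float64(40.7))
(array([55. , -1.3, 50.2]), 0)
```

View pics/w12.png

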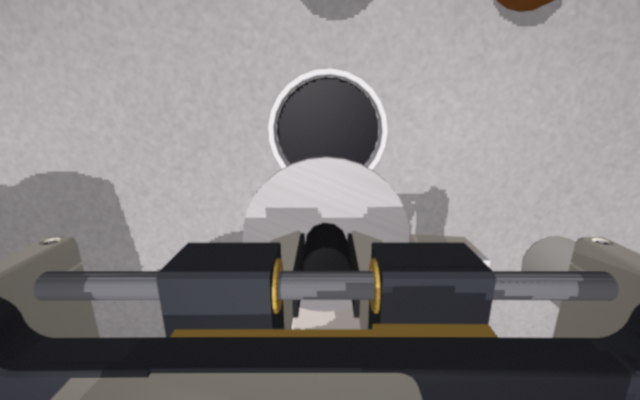

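The big tin mouth is at (328,124) and the held lid arc tops out at (326,158). I've now viewed all 14 pictures allowed, so the rest is numeric. Next I'll place this lid.

Call:
shift_gripper:
  deltas:
    - [[10,30,-1,0,0],[10,55,-1,0,0],[10,55,-1,30,0],[10,55,-1,50,0],[10,55,-1,50,0]]

```text
time: 25.28
tool_pos: [531.5, 209.7, 265.4]
tcp_rot: [-3.138, 0.001, 1.566]
contact_force: [-0.3, -0.3, -2.0]
grip_width: 23.2
finger_force: 30.0
```

Call:
shift_gripper:
  deltas:
    - [[10,0,0,4,0],[10,0,0,8,0],[10,0,0,11,0],[10,0,0,12.5,0],[10,0,0,12.5,0]]

```text
time: 25.9
tool_pos: [531.9, 209.4, 255.7]
tcp_rot: [3.138, -0.001, 1.566]
contact_force: [4.8, 1.6, 3.3]
grip_width: 23.5
finger_force: 30.0
```

Call:
shift_gripper:
  deltas:
    - [[40,0,0,0.5,0],[40,0,0,0.5,0],[50,0,0,0.5,0],[50,0,0,0.5,0]]

```text
time: 26.4
tool_pos: [531.0, 209.2, 254.0]
tcp_rot: [-3.141, 0.0, 1.566]
contact_force: [-0.6, -0.0, 0.5]
grip_width: 49.2
finger_force: 0.0
```

Call:
shift_gripper:
  deltas:
    - [[60,0,0,-60,0],[92,-30,0,-70,0],[92,-60,0,-70,0],[92,-60,0,-70,0],[92,-60,0,-70,0]]

```text
time: 27.02
tool_pos: [530.9, 149.6, 324.1]
tcp_rot: [-3.141, -0.0, 1.565]
contact_force: [-0.2, -0.2, -0.0]
grip_width: 90.8
finger_force: 0.0
```

```bash
python3 - <<'E'
from h import *
W=cap("wrist"); p,R,o=tool(); print(p); S,D=cap("scene"),cap("side")
print("big W",fit("big_lid",(532,210),[W],z0=56),fit("big_lid",(532,210),[W],z0=56,dz=True))
print("mid W",fit("mid_lid",(534,349),[W],z0=48))
for n,x,z in [("big_lid",(535,210),56),("mid_lid",(536,349),48),("small_lid",(603,-338),40)]:
    print(n,[(d,fit(n,x,[D],z0=z+d,rng=10)) for d in (-4,0,4,8)],fit(n,x,[S],z0=z,rng=10))
E
```

```text
[530.85633617 149.86493387 324.01945742]
big W (array([530., 210.]), np.float64(45.2)) (array([ 5.3e+02,  2.1e+02, -5.0e-01]), np.float64(45.2))
mid W (array([520., 335.]), np.float64(-0.0))
big_lid [(-4, (array([532.8, 216.3]), np.float64(12.6))), (0, (array([532.9, 210.9]), np.float64(12.4))), (4, (array([532.9, 205.1]), np.float64(12.2))), (8, (array([532.9, 199.6]), np.float64(12.0)))] (array([536. , 210.1]), np.float64(23.2))
mid_lid [(-4, (array([535.6, 358.8]), np.float64(8.3))), (0, (array([535.8, 352.7]), np.float64(8.2))), (4, (array([535.8, 346.7]), np.float64(8.2))), (8, (array([535.8, 340.2]), np.float64(8.1)))] (array([539.3, 348.6]), np.float64(24.5))
small_lid [(-4, (array([ 603.4, -337.1]), np.float64(20.9))), (0, (array([ 603.1, -339.7]), np.float64(20.6))), (4, (array([ 602.7, -342.4]), np.float64(20.3))), (8, (array([ 602.2, -345. ]), np.float64(19.9)))] (array([ 606.9, -337.2]), np.float64(15.1))
```

All three lids check out as seated. Next I'll turn the tool and look at the slab, chips and scraper numerically.

Call:
shift_gripper:
  deltas:
    - [[92,-45,16,-20,-0.18],[92,-90,32,-40,-0.36],[92,-135,48,-60,-0.54],[92,-180,64,-76,-0.72],[92,-210,77,-76,-0.9]]

```text
time: 27.8
tool_pos: [607.6, -62.5, 401.6]
tcp_rot: [3.14, 0.003, 2.471]
contact_force: [1.0, 0.2, -0.2]
grip_width: 92.1
finger_force: 0.0
```

Call:
shift_gripper:
  deltas:
    - [[92,0,0,0,-0.18],[92,0,0,0,-0.36],[92,0,0,0,-0.54],[92,0,0,0,-0.67],[92,0,0,0,-0.67]]

```text
time: 28.42
tool_pos: [607.0, -60.5, 399.9]
tcp_rot: [3.141, -0.001, 3.135]
contact_force: [-0.5, -0.4, 0.8]
grip_width: 91.8
finger_force: 0.0
```

```bash
cat >> h.py <<'E'
# edges in body frame: (p,q,z,normal) ; score |mean step| across the line
SLAB=[((-97,-120),(-97,112),52,(1,0)),((97,-120),(97,112),52,(1,0)),((-95,117),(95,117),52,(0,1)),((-105,-120),(-105,122),52,(1,0)),((105,-120),(105,122),52,(1,0)),((-100,125),(100,125),52,(0,1)),((-95,-125),(95,-125),40,(0,1)),((-97,-203),(97,-203),30,(0,1)),((-99,-200),(-99,-130),30,(1,0)),((99,-200),(99,-130),30,(1,0))]
SCR=[((-30,-11),(30,-11),70,(0,1)),((-30,11),(30,11),70,(0,1)),((-30,-11),(-30,11),70,(1,0)),((30,-11),(30,11),70,(1,0)),((-45,-18),(45,-18),28,(0,1)),((-45,18),(45,18),28,(0,1)),((-45,-18),(-45,18),28,(1,0)),((45,-18),(45,18),28,(1,0))]
REST=[((-57,-30),(57,-30),10,(0,1)),((-57,30),(57,30),10,(0,1)),((-57,-30),(-57,30),10,(1,0)),((57,-30),(57,30),10,(1,0))]
def escore(p,mod,cc,z0,rmax):
    c_,s_=np.cos(p[2]),np.sin(p[2]); Rm=np.array([[c_,-s_],[s_,c_]]); s=0;n=0
    for c,g in cc:
        for a,b,h,nn in mod:
            t=np.linspace(0.03,.97,60)[:,None]; L=np.array(a)*(1-t)+np.array(b)*t; v=[]
            for e in(-1.2,1.2):
                q=proj(c,np.c_[(L+e*np.array(nn))@Rm.T+p[:2],np.full(60,h+z0)]).astype(np.float32)
                v.append(cv2.remap(g,q[:,0],q[:,1],cv2.INTER_LINEAR)[:,0])
            ok=(q[:,0]>3)&(q[:,0]<636)&(q[:,1]>3)&(q[:,1]<(rmax if c.get("w") else 396))
            if ok.sum()<20: continue
            s+=min(np.abs(np.mean((v[0]-v[1])[ok])),30);n+=1
    return -s/max(n,1)
def efit(mod,x0,cams,z0=0,rmax=225,rng=8,yr=.08):
    cc=[(c,cv2.GaussianBlur(cv2.cvtColor(c["color"],cv2.COLOR_RGB2GRAY).astype(np.float32),(0,0),.7)) for c in cams]
    f=lambda p:escore(p,mod,cc,z0,rmax)
    g=[(f((x0[0]+i,x0[1]+j,x0[2]+k)),x0[0]+i,x0[1]+j,x0[2]+k) for i in np.arange(-rng,rng+1,2.) for j in np.arange(-rng,rng+1,2.) for k in np.linspace(-yr,yr,9)]
    p0=np.array(min(g)[1:])
    r=minimize(f,p0,method="Nelder-Mead",options=dict(initial_simplex=[p0,p0+[1,0,0],p0+[0,1,0],p0+[0,0,.015]],xatol=.005,fatol=1e-3))
    return np.round(r.x,3),round(-r.fun,1)
def chips(c,slab,z=50):
    """dark blobs over the slab/trough, in the slab frame"""
    c_,s_=np.cos(slab[2]),np.sin(slab[2]); Rm=np.array([[c_,-s_],[s_,c_]])
    xs,ys=np.meshgrid(np.arange(-96,97),np.arange(-200,117)); P=np.c_[xs.ravel(),ys.ravel()]@Rm.T+slab[:2]
    q=proj(c,np.c_[P,np.full(len(P),z)]).astype(np.float32).reshape(*xs.shape,2)
    g=cv2.remap(cv2.cvtColor(c["color"],cv2.COLOR_RGB2GRAY),q[...,0],q[...,1],cv2.INTER_LINEAR)
    n,l,st,ce=cv2.connectedComponentsWithStats((g<55).astype(np.uint8))
    return [(ce[i].round()+[-96,-200]).tolist()+[int(st[i,1])-200,int(st[i,1]+st[i,3])-200,int(st[i,4])] for i in range(1,n) if st[i,4]>60]
E
python3 - <<'E'
from h import *
W=cap("wrist"); p,R,o=tool(); print(p,o["tcp_rot"]); S,D=cap("scene"),cap("side"); save("w13",W)
print("W",efit(SLAB,(564,-22,-.05),[W])); print("D",efit(SLAB,(566,-22,-.05),[D]));sl,_=efit(SLAB,(566,-22,-.05),[S]); print("S",sl)
w,_=efit(SLAB,(564,-22,-.05),[W])
print("chips W",chips(W,w)); print("D",chips(D,sl))
for n,m,x in [("scr",SCR,(440,-362,0)),("rest",REST,(440,-362,0))]:
    for cn,c in (("S",S),("D",D)): print(n,cn,efit(m,x,[c],yr=.3))
E
```

```text
[606.99105696 -60.53694245 399.99423931] [ 3.14135704e+00 -3.12451916e-04  3.13385458e+00]
W (array([ 5.61423e+02, -1.74570e+01, -6.60000e-02]), np.float64(26.9))
D (array([ 5.60877e+02, -2.37300e+01, -5.60000e-02]), np.float64(11.9))
S [ 5.65632e+02 -1.59030e+01 -5.10000e-02]
chips W [[-4.0, -85.0, -100, -69, 501], [66.0, -83.0, -99, -65, 652], [-73.0, -84.0, -97, -69, 659], [70.0, -38.0, -54, -21, 722], [10.0, -38.0, -50, -23, 279], [-57.0, -43.0, -48, -39, 77], [11.0, 17.0, 7, 26, 197]]
D [[64.0, -66.0, -109, -22, 1818], [-8.0, -89.0, -108, -69, 794], [-77.0, -88.0, -105, -70, 933], [-63.0, -36.0, -57, -14, 896], [0.0, -38.0, -58, -17, 873], [-59.0, 15.0, -3, 34, 831], [0.0, 12.0, -2, 26, 733]]
scr S (array([ 4.32001e+02, -3.54000e+02, -2.97000e-01]), np.float64(5.2))
scr D (array([ 4.38411e+02, -3.64921e+02, -3.00000e-03]), np.float64(10.8))
rest S (array([ 4.50907e+02, -3.73036e+02, -3.13000e-01]), np.float64(6.4))
rest D (array([ 4.44191e+02, -3.70119e+02, -3.50000e-02]), np.float64(15.9))
```

Call:
shift_gripper:
  deltas:
    - [[92,25,-55,0,0],[92,50,-110,0,0],[92,75,-165,0,0],[92,100,-220,10,0],[92,120,-270,40,0]]

```text
time: 29.2
tool_pos: [484.5, -332.4, 361.5]
tcp_rot: [-3.139, 0.003, 3.134]
contact_force: [0.5, 0.0, -0.4]
grip_width: 92.0
finger_force: 0.0
```

Call:
shift_gripper:
  deltas:
    - [[92,7,-35,30,0],[92,7,-35,30,0],[92,7,-35,30,0],[92,7,-35,30,0]]

```text
time: 29.7
tool_pos: [478.8, -364.3, 331.4]
tcp_rot: [-3.14, 0.002, 3.137]
contact_force: [0.5, -0.5, 0.5]
grip_width: 91.8
finger_force: 0.0
```

```bash
python3 - <<'E'
from h import *
W=cap("wrist"); p,R,o=tool(); print(p); save("w14",W)
for z in (0,4,8): print(z,"scr",efit(SCR,(437,-364,-.03),[W],z0=z,yr=.2))
print("rest",efit(REST,(438,-365,-.03),[W],yr=.2))
E
```

```text
[ 478.79272447 -364.31960123  331.37274248]
0 scr (array([ 4.39422e+02, -3.67853e+02,  8.00000e-03]), np.float64(16.5))
4 scr (array([ 4.38963e+02, -3.67492e+02,  1.40000e-02]), np.float64(15.0))
8 scr (array([ 4.40196e+02, -3.67351e+02, -1.00000e-03]), np.float64(15.7))
rest (array([ 4.42210e+02, -3.65232e+02, -4.20000e-02]), np.float64(15.2))
```

Call:
shift_gripper:
  deltas:
    - [[92,20,-3,0,0],[92,39,-3,20,0],[92,39,-3,55,0],[92,39,-3,85,0],[70,39,-3,105,0]]

```text
time: 30.38
tool_pos: [439.5, -367.2, 224.7]
tcp_rot: [3.141, 0.0, 3.137]
contact_force: [-0.3, -0.1, -0.7]
grip_width: 85.8
finger_force: 0.0
```

Call:
shift_gripper:
  deltas:
    - [[60,0,0,8,0],[40,0,0,8.5,0],[10,0,0,8.5,0],[10,0,0,8.5,0],[10,0,0,8.5,0]]

```text
time: 31.0
tool_pos: [439.1, -368.2, 217.2]
tcp_rot: [-3.141, 0.001, 3.136]
contact_force: [-0.1, -0.1, 1.2]
grip_width: 36.5
finger_force: 0.0
```

Call:
shift_gripper:
  deltas:
    - [[10,0,0,0,0],[10,0,0,0,0],[10,0,0,0,0],[10,0,0,0,0]]

```text
time: 31.5
tool_pos: [439.1, -368.0, 216.8]
tcp_rot: [3.141, -0.0, 3.136]
contact_force: [-0.9, 1.5, 2.1]
grip_width: 21.5
finger_force: 30.0
```

Call:
shift_gripper:
  deltas:
    - [[10,0,0,-40,0],[10,0,0,-80,0],[10,-50,0,-120,0],[10,-90,0,-120,0],[10,-90,0,-120,0]]

```text
time: 32.12
tool_pos: [531.0, -368.0, 336.1]
tcp_rot: [-3.141, 0.001, 3.138]
contact_force: [-1.5, -1.1, -3.2]
grip_width: 22.0
finger_force: 30.0
```

Call:
shift_gripper:
  deltas:
    - [[10,0,0,0,0],[10,0,0,0,0]]

```text
time: 32.38
tool_pos: [528.1, -368.9, 336.1]
tcp_rot: [3.141, -0.001, 3.135]
contact_force: [-0.0, 0.4, -2.0]
grip_width: 21.9
finger_force: 30.0
```

```bash
cat >> h.py <<'E'
RESTI=REST+[((-51,-24),(51,-24),10,(0,1)),((-51,24),(51,24),10,(0,1)),((-51,-24),(-51,24),10,(1,0)),((51,-24),(51,24),10,(1,0))]
E
python3 - <<'E'
from h import *
W=cap("wrist"); p,R,o=tool(); print(p,o["grip_width"]); D,S=cap("side"),cap("scene"); save("w15",W)
print(proj(W,(442,-365,10)),proj(W,(472,-365,10)))
print("rest",efit(REST,(441,-366,-.03),[W],yr=.2),efit(RESTI,(441,-366,-.03),[W],yr=.2),"D",efit(RESTI,(441,-366,-.03),[D],yr=.2))
for k in ("rmax",): print("rest rmax180",efit(RESTI,(441,-366,-.03),[W],yr=.2,rmax=180))
# gray stats profile along rest x and y in W
g=cv2.cvtColor(W["color"],cv2.COLOR_RGB2GRAY)
t=np.arange(-70,71,5.)
for X in (np.c_[441+t,np.full(len(t),-366),np.full(len(t),10)],np.c_[np.full(len(t),441),-366+t,np.full(len(t),10)]):
    q=proj(W,X).round().astype(int); print([int(g[min(b,399),a]) for a,b in q], q[0],q[-1])
E
```

```text
[ 528.18274336 -368.94429744  336.31242792] 21.761205477587723
[[329.17654858  94.75079696]] [[329.27420633 127.80207848]]
rest (array([ 4.47159e+02, -3.65692e+02, -3.50000e-02]), np.float64(16.3)) (array([ 4.44430e+02, -3.66142e+02, -3.40000e-02]), np.float64(13.2)) D (array([ 4.42212e+02, -3.69576e+02, -3.50000e-02]), np.float64(6.5))
rest rmax180 (array([ 4.44430e+02, -3.66142e+02, -3.40000e-02]), np.float64(13.2))
[157, 162, 163, 154, 118, 155, 119, 99, 99, 99, 100, 100, 99, 99, 99, 99, 98, 98, 98, 97, 98, 98, 97, 98, 95, 96, 107, 61, 124] [328   8] [328 168]
[162, 161, 161, 167, 159, 118, 112, 113, 112, 99, 99, 99, 98, 98, 99, 98, 99, 98, 98, 89, 99, 118, 117, 114, 114, 116, 118, 114, 114] [253  94] [404  93]
```

```bash
python3 - <<'E'
from h import *
W=cap("wrist"); g=cv2.cvtColor(W["color"],cv2.COLOR_RGB2GRAY)
yaw=-.035; c,s=np.cos(yaw),np.sin(yaw); Rm=np.array([[c,-s],[s,c]])
def pr(z,ax,t,off):
    L=np.zeros((len(off),len(t),2)); L[...,ax]=t; L[...,1-ax]=np.array(off)[:,None]
    P=L.reshape(-1,2)@Rm.T+[444,-366]
    q=proj(W,np.c_[P,np.full(len(P),z)]).astype(np.float32)
    return cv2.remap(g,q[:,0],q[:,1],cv2.INTER_LINEAR).reshape(len(off),len(t)).mean(0).astype(int)
t=np.arange(-66,-40); print("x-",list(zip(t,pr(10,0,t,np.arange(-15,16,3)))))
t=np.arange(42,68); print("x+",list(zip(t,pr(10,0,t,np.arange(-15,16,3)))))
t=np.arange(-40,-14); print("y-",list(zip(t,pr(10,1,t,np.arange(-30,31,3)))))
t=np.arange(14,40); print("y+",list(zip(t,pr(10,1,t,np.arange(-30,31,3)))))
E
```

```text
x- [(np.int64(-66), np.int64(157)), (np.int64(-65), np.int64(156)), (np.int64(-64), np.int64(156)), (np.int64(-63), np.int64(156)), (np.int64(-62), np.int64(154)), (np.int64(-61), np.int64(152)), (np.int64(-60), np.int64(151)), (np.int64(-59), np.int64(147)), (np.int64(-58), np.int64(140)), (np.int64(-57), np.int64(138)), (np.int64(-56), np.int64(137)), (np.int64(-55), np.int64(136)), (np.int64(-54), np.int64(132)), (np.int64(-53), np.int64(110)), (np.int64(-52), np.int64(85)), (np.int64(-51), np.int64(105)), (np.int64(-50), np.int64(122)), (np.int64(-49), np.int64(127)), (np.int64(-48), np.int64(126)), (np.int64(-47), np.int64(125)), (np.int64(-46), np.int64(126)), (np.int64(-45), np.int64(125)), (np.int64(-44), np.int64(124)), (np.int64(-43), np.int64(122)), (np.int64(-42), np.int64(120)), (np.int64(-41), np.int64(119))]
x+ [(np.int64(42), np.int64(96)), (np.int64(43), np.int64(96)), (np.int64(44), np.int64(96)), (np.int64(45), np.int64(96)), (np.int64(46), np.int64(96)), (np.int64(47), np.int64(94)), (np.int64(48), np.int64(89)), (np.int64(49), np.int64(86)), (np.int64(50), np.int
[... 1448 characters left out ...]
 (np.int64(17), np.int64(97)), (np.int64(18), np.int64(97)), (np.int64(19), np.int64(97)), (np.int64(20), np.int64(97)), (np.int64(21), np.int64(97)), (np.int64(22), np.int64(97)), (np.int64(23), np.int64(95)), (np.int64(24), np.int64(88)), (np.int64(25), np.int64(89)), (np.int64(26), np.int64(95)), (np.int64(27), np.int64(96)), (np.int64(28), np.int64(97)), (np.int64(29), np.int64(97)), (np.int64(30), np.int64(100)), (np.int64(31), np.int64(108)), (np.int64(32), np.int64(113)), (np.int64(33), np.int64(115)), (np.int64(34), np.int64(115)), (np.int64(35), np.int64(115)), (np.int64(36), np.int64(115)), (np.int64(37), np.int64(115)), (np.int64(38), np.int64(115)), (np.int64(39), np.int64(115))]
```

Call:
shift_gripper:
  deltas:
    - [[10,-8,60,0,0.06],[10,-16,120,0,0.06],[10,-24,180,0,0.06],[10,-30,240,0,0.06],[10,-36,300,0,0.06]]

```text
time: 33.2
tool_pos: [566.6, -67.2, 337.1]
tcp_rot: [-3.142, 0.001, 3.075]
contact_force: [-0.6, 1.4, -2.0]
grip_width: 22.0
finger_force: 30.0
```

Call:
shift_gripper:
  deltas:
    - [[10,0,60,0,0],[10,0,120,0,0],[10,0,120,40,0],[10,0,120,40,0],[10,0,120,40,0]]

```text
time: 33.83
tool_pos: [575.1, 50.1, 297.8]
tcp_rot: [-3.142, 0.001, 3.075]
contact_force: [0.8, -0.2, -2.2]
grip_width: 21.3
finger_force: 30.0
```

```bash
python3 - <<'E'
from h import *
p,R,o=tool();print(p,o["tcp_rot"])
S=np.array([561.4,-17.5]);a=-.066;M=np.array([[np.cos(a),-np.sin(a)],[np.sin(a),np.cos(a)]])
for q in [(0,70),(0,-112),(-49,70),(49,70)]: w=S+M@q; print(q,w.round(1),shiftto(w,257,np.pi/2+a))
D=cap("side");Sc=cap("scene");print("grip",o["grip_width"])
E
```

```text
[575.06031283  50.07680536 297.80953122] [-3.14156837e+00  1.22233909e-03  3.07468794e+00]
(0, 70) [566.   52.3] (array([ 9.2,  1.7, 40.8]), np.float64(-0.001))
(0, -112) [ 554.  -129.3] (array([   9.1, -180.3,   40.8]), np.float64(-0.001))
(-49, 70) [517.1  55.6] (array([58.2,  1.6, 40.7]), np.float64(-0.001))
(49, 70) [614.9  49.1] (array([-39.8,   1.7,  40.9]), np.float64(-0.001))
grip 21.297183731403297
```

Call:
shift_gripper:
  deltas:
    - [[10,9,2,0,0],[10,9,2,20,0],[10,9,2,34,0],[10,9,2,40,0],[10,9,2,40,0]]

```text
time: 34.55
tool_pos: [565.8, 53.4, 256.5]
tcp_rot: [3.141, -0.001, 3.076]
contact_force: [0.5, 0.3, -1.9]
grip_width: 22.0
finger_force: 30.0
```

Call:
shift_gripper:
  deltas:
    - [[10,0,-18,0,0],[10,0,-36,0,0],[10,0,-54,0,0],[10,0,-72,0,0],[10,0,-90,0,0]]

```text
time: 35.17
tool_pos: [559.8, -37.9, 256.8]
tcp_rot: [3.142, 0.0, 3.075]
contact_force: [0.2, -0.7, -2.5]
grip_width: 21.7
finger_force: 30.0
```

Call:
shift_gripper:
  deltas:
    - [[10,0,-18,0,0],[10,0,-36,0,0],[10,0,-54,0,0],[10,0,-74,0,0],[10,0,-94,0,0]]

```text
time: 35.8
tool_pos: [553.6, -131.5, 256.7]
tcp_rot: [3.142, -0.0, 3.076]
contact_force: [0.4, 0.3, -2.4]
grip_width: 21.9
finger_force: 30.0
```

Call:
shift_gripper:
  deltas:
    - [[10,0,-3,0,0],[10,0,-3,0,0]]

```text
time: 36.05
tool_pos: [553.5, -133.3, 256.6]
tcp_rot: [3.141, -0.0, 3.075]
contact_force: [-0.4, 0.7, -2.2]
grip_width: 21.7
finger_force: 30.0
```

Call:
shift_gripper:
  deltas:
    - [[10,0,0,-50,0],[10,-25,60,-50,0],[10,-49,120,-50,0],[10,-49,182,-50,0],[10,-49,186,-50,0]]

```text
time: 36.67
tool_pos: [614.3, 54.3, 306.4]
tcp_rot: [3.14, -0.001, 3.082]
contact_force: [-1.2, -0.9, -2.0]
grip_width: 21.6
finger_force: 30.0
```

```bash
python3 - <<'E'
from h import *
D=cap("side");S=cap("scene");sl=(565.6,-15.9,-.051);sd=(560.9,-23.7,-.056)
print("D",chips(D,sd)); print("S",chips(S,sl)); p,R,o=tool();print(p)
E
```

```text
D [[2.0, -175.0, -200, -150, 1868], [69.0, -56.0, -100, -13, 1790], [-72.0, -80.0, -97, -63, 861], [-63.0, -36.0, -53, -16, 1023], [-58.0, 21.0, 3, 40, 954]]
S [[-1.0, -123.0, -156, -84, 1812], [-60.0, -123.0, -142, -103, 268], [67.0, -84.0, -98, -69, 422], [-24.0, 17.0, -90, 102, 11494], [-77.0, -65.0, -86, -45, 1157], [71.0, -38.0, -55, -20, 649], [57.0, 59.0, 33, 69, 435]]
[614.37942291  51.14648946 306.50127756]
```

Call:
shift_gripper:
  deltas:
    - [[10,0,0,0,0],[10,0,0,25,0],[10,0,0,44,0],[10,0,0,50,0],[10,0,0,50,0]]

```text
time: 37.4
tool_pos: [614.8, 48.3, 256.8]
tcp_rot: [3.142, -0.0, 3.074]
contact_force: [-0.3, -0.1, -1.6]
grip_width: 22.0
finger_force: 30.0
```

Call:
shift_gripper:
  deltas:
    - [[10,0,-18,0,0],[10,0,-36,0,0],[10,0,-54,0,0],[10,0,-72,0,0],[10,0,-90,0,0]]

```text
time: 38.02
tool_pos: [608.6, -42.1, 256.8]
tcp_rot: [3.142, 0.0, 3.075]
contact_force: [0.2, 0.5, -2.1]
grip_width: 21.9
finger_force: 30.0
```

Call:
shift_gripper:
  deltas:
    - [[10,0,-18,0,0],[10,0,-36,0,0],[10,0,-54,0,0],[10,0,-74,0,0],[10,0,-96,0,0]]

```text
time: 38.65
tool_pos: [602.4, -137.7, 256.7]
tcp_rot: [-3.142, 0.0, 3.076]
contact_force: [0.8, 0.5, -1.9]
grip_width: 22.1
finger_force: 30.0
```

Middle chips went into the trough. Next is the left pass.

Call:
shift_gripper:
  deltas:
    - [[10,0,0,-50,0],[10,40,60,-50,0],[10,80,120,-50,0],[10,98,170,-50,0],[10,98,189,-50,0]]

```text
time: 39.28
tool_pos: [515.6, 60.4, 307.1]
tcp_rot: [3.141, -0.001, 3.078]
contact_force: [-0.4, -0.6, -2.5]
grip_width: 21.7
finger_force: 30.0
```

Call:
shift_gripper:
  deltas:
    - [[10,0,0,0,0],[10,0,0,25,0],[10,0,0,44,0],[10,0,0,50,0],[10,0,0,50,0]]

```text
time: 39.9
tool_pos: [517.4, 57.8, 256.7]
tcp_rot: [-3.142, -0.0, 3.075]
contact_force: [0.3, 0.0, -1.8]
grip_width: 21.6
finger_force: 30.0
```

Call:
shift_gripper:
  deltas:
    - [[10,0,-18,0,0],[10,0,-36,0,0],[10,0,-54,0,0],[10,0,-72,0,0],[10,0,-90,0,0]]

```text
time: 40.52
tool_pos: [511.0, -32.6, 256.8]
tcp_rot: [3.141, 0.0, 3.075]
contact_force: [-0.1, 0.3, -1.7]
grip_width: 22.1
finger_force: 30.0
```

Call:
shift_gripper:
  deltas:
    - [[10,0,-18,0,0],[10,0,-36,0,0],[10,0,-54,0,0],[10,0,-74,0,0],[10,0,-96,0,0]]

```text
time: 41.15
tool_pos: [504.7, -128.1, 256.7]
tcp_rot: [3.142, 0.0, 3.076]
contact_force: [-0.9, -0.5, -2.5]
grip_width: 21.7
finger_force: 30.0
```

Call:
shift_gripper:
  deltas:
    - [[10,0,0,-60,0],[10,0,60,-100,0],[10,-50,120,-140,0],[10,-49,120,-140,0],[10,-49,120,-140,0]]

```text
time: 41.78
tool_pos: [562.5, -9.4, 397.8]
tcp_rot: [-3.142, 0.003, 3.079]
contact_force: [-1.1, 0.2, -2.6]
grip_width: 21.9
finger_force: 30.0
```

```bash
python3 - <<'E'
from h import *
p,R,o=tool();print(p);D=cap("side");W=cap("wrist");S=cap("scene")
print("D",chips(D,(560.9,-23.7,-.056))); print("W",chips(W,(561.4,-17.5,-.066),40)); save("w16",W); save("d16",D)
E
```

```text
[562.53154131  -9.37875219 397.82769832]
D [[-64.0, -176.0, -200, -149, 1600], [2.0, -174.0, -200, -150, 1900], [70.0, -175.0, -200, -149, 1079]]
W [[-67.0, -150.0, -174, -126, 1289], [61.0, -150.0, -174, -126, 1002], [-7.0, -145.0, -169, -126, 1266], [88.0, -102.0, -168, -44, 2087], [87.0, 87.0, 58, 117, 1068]]
```

```bash
python3 - <<'E'
from h import *
D=cap("side");W=cap("wrist")
for z in (10,20): print("D",chips(D,(560.9,-23.7,-.056),z)); print("W",chips(W,(561.4,-17.5,-.066),z))
p,R,o=tool();print(shiftto((442.2,-365.3),310,np.pi/2-.035),p)
E
```

```text
D [[1.0, -144.0, -178, -116, 2228], [73.0, -146.0, -178, -115, 1387], [-68.0, -145.0, -173, -115, 1883]]
W [[-66.0, -164.0, -190, -138, 1557], [82.0, -143.0, -190, -49, 1960], [-1.0, -159.0, -185, -138, 1515], [93.0, 88.0, 62, 117, 343]]
D [[1.0, -152.0, -185, -125, 2170], [72.0, -155.0, -186, -124, 1350], [-66.0, -153.0, -181, -123, 1831]]
W [[-66.0, -159.0, -185, -134, 1489], [81.0, -132.0, -185, -48, 2476], [-3.0, -154.0, -179, -134, 1438], [91.0, 87.0, 60, 117, 596]]
(array([  94.8, -361.1,   86.1]), np.float64(-0.032)) [561.14135893 -11.41355591 395.90103255]
```

Call:
shift_gripper:
  deltas:
    - [[10,14,-58,0,-0.032],[10,28,-116,0,-0.032],[10,42,-174,0,-0.032],[10,56,-232,20,-0.032],[10,72,-290,40,-0.032]]

```text
time: 42.65
tool_pos: [469.6, -296.2, 356.5]
tcp_rot: [-3.142, 0.0, 3.107]
contact_force: [0.8, -0.5, -2.3]
grip_width: 21.7
finger_force: 30.0
```

Call:
shift_gripper:
  deltas:
    - [[10,12,-40,20,0],[10,23,-71,46,0],[10,23,-71,46,0],[10,23,-71,46,0]]

```text
time: 43.15
tool_pos: [445.5, -364.1, 311.2]
tcp_rot: [3.141, -0.0, 3.107]
contact_force: [0.2, -0.7, -2.3]
grip_width: 21.9
finger_force: 30.0
```

```bash
python3 - <<'E'
from h import *
p,R,o=tool();print(p,o["tcp_rot"],o["grip_width"]);print(shiftto((442.2,-365.3),217,np.pi/2-.035))
E
```

```text
[ 445.45657169 -364.06591798  311.21924953] [ 3.14094480e+00 -3.27868451e-05  3.10676069e+00] 21.868516794012073
(array([ 3.2, -1.4, 94.2]), np.float64(0.0))
```

Call:
shift_gripper:
  deltas:
    - [[10,3,-1.4,30,0],[10,3,-1.4,60,0],[10,3,-1.4,78,0],[10,3,-1.4,84,0],[10,3,-1.4,84,0]]

```text
time: 43.78
tool_pos: [443.2, -365.0, 227.8]
tcp_rot: [-3.141, 0.001, 3.109]
contact_force: [0.1, 0.9, -1.7]
grip_width: 22.1
finger_force: 30.0
```

Call:
shift_gripper:
  deltas:
    - [[10,0,0,3,0],[10,0,0,6,0],[10,0,0,9,0],[10,0,0,10,0],[10,0,0,10,0]]

```text
time: 44.4
tool_pos: [442.7, -365.4, 217.1]
tcp_rot: [3.141, -0.0, 3.108]
contact_force: [-0.5, -0.1, -2.3]
grip_width: 21.9
finger_force: 30.0
```

Call:
shift_gripper:
  deltas:
    - [[10,0,0,1,0],[10,0,0,2,0],[10,0,0,2,0]]

```text
time: 44.78
tool_pos: [442.9, -365.3, 216.7]
tcp_rot: [-3.141, 0.001, 3.108]
contact_force: [-0.9, 2.4, 11.0]
grip_width: 21.7
finger_force: 30.0
```

Call:
shift_gripper:
  deltas:
    - [[40,0,0,0,0],[60,0,0,0,0],[60,0,0,0,0],[60,0,0,0,0],[60,0,0,0,0]]

```text
time: 45.4
tool_pos: [442.7, -365.3, 215.0]
tcp_rot: [3.141, -0.0, 3.108]
contact_force: [-0.3, 0.1, -0.3]
grip_width: 59.7
finger_force: 0.0
```

Call:
shift_gripper:
  deltas:
    - [[60,0,0,-40,0],[80,0,0,-90,0],[92,-40,0,-115,0],[92,-40,0,-115,0],[92,-40,0,-115,0]]

```text
time: 46.02
tool_pos: [482.1, -366.3, 329.0]
tcp_rot: [3.14, -0.002, 3.108]
contact_force: [-0.2, 0.7, -0.4]
grip_width: 90.8
finger_force: 0.0
```

```bash
python3 - <<'E'
from h import *
W=cap("wrist");D=cap("side");S=cap("scene");p,R,o=tool();print(p);save("w17",W)
for z in (4,8,14): print(z,efit(SCR,(442,-365,-.03),[W],z0=z,yr=.15),efit(SCR,(441,-368,-.03),[D],z0=z,yr=.15))
print("D",chips(D,(560.9,-23.7,-.056),20))
for n,x,z in [("big_lid",(535,210),56),("mid_lid",(536,349),48),("small_lid",(603,-338),40)]:
    print(n,fit(n,x,[D],z0=z,rng=10),fit(n,x,[S],z0=z,rng=10))
for n,x in dict(big_tin=(535,211),mid_tin=(535,349),small_tin=(604,-337)).items(): pass
E
```

```text
[ 481.8778333  -366.59061038  328.78473898]
4 (array([ 4.42802e+02, -3.66242e+02, -4.50000e-02]), np.float64(19.1)) (array([ 4.50037e+02, -3.64298e+02, -1.03000e-01]), np.float64(7.1))
8 (array([ 4.43658e+02, -3.66141e+02, -5.10000e-02]), np.float64(18.0)) (array([ 4.50744e+02, -3.66821e+02, -1.01000e-01]), np.float64(7.3))
14 (array([ 4.42823e+02, -3.65833e+02, -4.60000e-02]), np.float64(17.5)) (array([ 4.46727e+02, -3.70784e+02, -5.20000e-02]), np.float64(7.5))
D [[-52.0, -188.0, -200, -174, 217], [1.0, -152.0, -185, -125, 2067], [73.0, -155.0, -186, -124, 1257], [-67.0, -88.0, -142, -18, 3476], [-60.0, 43.0, -32, 106, 2895]]
big_lid (array([547. , 220.9]), np.float64(0.6)) (array([536.3, 210.5]), np.float64(21.8))
mid_lid (array([537.4, 355. ]), np.float64(1.6)) (array([539.6, 348.6]), np.float64(24.0))
small_lid (array([ 603.1, -339.6]), np.float64(22.8)) (array([ 606.4, -338.2]), np.float64(13.1))
```

Call:
shift_gripper:
  deltas:
    - [[92,-60,5,0,0],[92,-120,10,0,0],[92,-160,16,20,0],[92,-160,16,20,0],[92,-160,16,20,0]]

```text
time: 46.8
tool_pos: [642.4, -356.5, 309.4]
tcp_rot: [3.141, -0.002, 3.107]
contact_force: [0.5, -0.4, 1.2]
grip_width: 91.8
finger_force: 0.0
```

```bash
python3 - <<'E'
from h import *
import pickle
W=cap("wrist"); print(tool()[0]); pickle.dump(W,open("wa.pkl","wb")); print(fit("small_lid",(602,-338),[W],z0=40))
E
```

```text
[ 642.14656448 -356.75256558  310.41456048]
(array([ 601.5, -340.1]), np.float64(38.3))
```

Call:
shift_gripper:
  deltas:
    - [[92,-20,30,10,0],[92,-50,70,40,0],[92,-50,70,40,0],[92,-50,70,40,0]]

```text
time: 47.35
tool_pos: [694.8, -288.7, 271.4]
tcp_rot: [-3.141, 0.001, 3.107]
contact_force: [0.5, -0.7, 0.5]
grip_width: 91.5
finger_force: 0.0
```

```bash
python3 - <<'E'
from h import *
import pickle
A=pickle.load(open("wa.pkl","rb")); W=cap("wrist"); print(tool()[0])
for z in (36,40,44,48): print(z,fit("small_lid",(602,-338),[W],z0=z),fit("small_lid",(602,-338),[A],z0=z),fit("small_lid",(602,-338),[A,W],z0=z))
E
```

```text
[ 694.6726599  -289.24738878  271.89203954]
36 (array([ 602.7, -340.3]), np.float64(33.2)) (array([ 602.1, -340.2]), np.float64(38.4)) (array([ 602.3, -340.2]), np.float64(35.6))
40 (array([ 602.7, -339.4]), np.float64(33.6)) (array([ 601.5, -340.1]), np.float64(38.3)) (array([ 602.4, -339.6]), np.float64(34.1))
44 (array([ 603.2, -338.3]), np.float64(31.6)) (array([ 600.9, -340. ]), np.float64(37.8)) (array([ 603.1, -338.5]), np.float64(26.3))
48 (array([ 604.2, -335.2]), np.float64(25.8)) (array([ 600.4, -340.1]), np.float64(36.1)) (array([ 601. , -339.9]), np.float64(20.4))
```

The small lid measures 36–40 mm, which is its seated height. I'll raise the arm clear, do one last check and hand in.

Call:
shift_gripper:
  deltas:
    - [[92,50,20,-60,0],[92,110,20,-120,0],[92,170,20,-150,0],[92,220,20,-150,0],[92,220,20,-150,0]]

```text
time: 48.02
tool_pos: [472.6, -261.1, 423.4]
tcp_rot: [-3.139, 0.003, 3.104]
contact_force: [1.5, -0.0, 0.0]
grip_width: 91.6
finger_force: 0.0
```

Call:
shift_gripper:
  deltas:
    - [[92,0,0,0,0],[92,0,0,0,0],[92,0,0,0,0],[92,0,0,0,0]]

```text
time: 48.52
tool_pos: [476.9, -260.4, 419.4]
tcp_rot: [3.141, -0.001, 3.108]
contact_force: [0.9, -0.4, -1.0]
grip_width: 92.2
finger_force: 0.0
```

```bash
python3 - <<'E'
from h import *
D=cap("side");S=cap("scene");print(tool()[0])
print("D",chips(D,(560.9,-23.7,-.056),20))
for n,x,z in [("big_lid",(535,210),56),("mid_lid",(536,349),48),("small_lid",(603,-338),40)]:
    print(n,fit(n,x,[D],z0=z,rng=10),fit(n,x,[S],z0=z,rng=10))
print(efit(SCR,(442,-367,-.03),[D],z0=4,yr=.12),efit(SCR,(442,-365,-.03),[S],z0=4,yr=.12))
print(bot.close_job())
E
```

```text
[ 476.73485442 -260.40067571  419.54568772]
D [[1.0, -152.0, -186, -125, 2085], [72.0, -155.0, -186, -124, 1278], [-66.0, -153.0, -180, -124, 1767], [-83.0, 34.0, -22, 117, 3062]]
big_lid (array([532.7, 209.3]), np.float64(13.1)) (array([536.8, 210.7]), np.float64(22.0))
mid_lid (array([535.9, 349.2]), np.float64(14.7)) (array([539.4, 348.6]), np.float64(24.2))
small_lid (array([ 603.3, -339.6]), np.float64(17.5)) (array([ 607.2, -336.9]), np.float64(13.0))
(array([ 4.44887e+02, -3.65666e+02, -2.30000e-02]), np.float64(10.7)) (array([ 4.49108e+02, -3.66028e+02, -2.70000e-02]), np.float64(5.8))
the job is handed in; nothing more can be done
None
```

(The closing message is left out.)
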